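Cock the vial impact tester and stand the vial in its rest

ROBOT

A 6-joint arm with a two-finger parallel gripper is mounted at the origin on a cart in front of the work surface, level with it; the furniture and walls round the work are solid. World frame = base frame: x ahead of the robot, y to its left, z up, the work surface at z = 0. Lengths are in m, angles in rad, forces in N, time in s.
With the tool pointing down it reaches from about 0.325 to 1 m from the base axis. Payload 5.1 kg.
Tool frame: the origin (TCP) lies midway between the tips of the shut fingers; the grasp point (between the pads) lies ctrl.tcp_to_grasp behind it (ctrl.tcp_to_grasp is the distance from the TCP to the grasp point, in m); z points along the fingers, y is the line along which they close (so a half turn about z gives the same grasp; the last joint's range is limited). The gripper opens to 85 mm and grips with 20 to 120 N. Pads are 22 mm wide; open, the fingers measure 114 mm over their backs; the gripper's body (76 mm by 85 mm) begins 54 mm behind the grasp point. The pads swing forward as they close: fully open they stand 13 mm farther back than shut.
Start: joints at [-1.211, 0.124, 1.65, -0, 1.367, -0.083], TCP at [0.278, -0.587, 0.196] pointing down, gripper open.
Joint ranges: [-2.61, 2.61], [-1.02, 2.33], [0.03, 2.71], [-1.35, 4.49], [0.32, 2.68], [-2.91, 2.91]. Speed limits (rad/s): [2.57, 2.57, 3.14, 3.14, 3.14, 3.14].

INTERFACE

Orientations are given as a unit quaternion [x, y, z, w].
In Python, from plant import telemetry, camera, get_calibration, ticket, models, ctrl gives the robot as it stands.
- The arm moves only by the tool jog_arm, never from a script. Its argument "motion" is a list of rows, each an object with "delta_pos": the shift along the world's x, y, z in cm, a list of three; "delta_rot": the turn, a rotation vector about the world's x, y, z in rad, a list of three. In form: [{"delta_pos": [x, y, z], "delta_rot": [wx, wy, wz]}, ...]. A call has 1 to 8 rows; each row shifts and turns the commanded pose from where the row before left it; what a row does not reach is not made up. A row lasts 1/10 s, in which the tool goes at most 50 mm and 8.59 degrees, less where a joint would pass 70% of its speed; a pose out of reach is approached as far as the arm can. A call is refused whole if a number of a shift passes 5 or a number of a turn 0.15, either way. A call with a gripper value outside its range is refused whole. "claw" is the closure, from 0 (fully open) to 1 (shut), set as the call begins (left out, the last holds). The fingers move at their own pace and stop on an object; the grip force is fixed at half the most. Time passes only in rows, so rows that do not move let the fingers close. It gives the time, the measured TCP pose, the force, the opening and the grip force at its end, in the units of the state.
- telemetry.get_obs(): the state, without advancing time (a new reading comes with each control period).
- camera(name): name is "side" or "top"; returns (picture, depth): 480x640x3 uint8, red, green, blue; 480x640 float32, m along the optical axis (not along the pixel's ray), 0 where there is no reading.
- get_calibration(name): a dict with "mtx" (3x3 intrinsics, pixels), "dist_coeffs" ([k1, k2, p1, p2, k3] as OpenCV has them; the pictures are not rectified), "rvec" (rotation vector, rad) and "tvec" (3), from world to camera coordinates, as OpenCV has them. Camera axes: x right, y down, z forward; pixel columns grow to the right and rows downward; lengths in m; the calibration is good to about 2 mm. A picture is of the moment at which its call begins. get_calibration takes no time and is no camera call.
- ticket.job_done(): hands the job in; it is judged then, once.
Trained networks look in the newest picture that a camera, given by its name, has taken for a name from the list of things; names that differ only in an ending like _2 or _b are one class to them, and where a whole thing is asked for, a point or a joint stands for the part that bears it (a point fixed in the world has none). Each returns a list of dicts, best first, with "confidence" (0 to 1); they miss things now and then, are a little off and sometimes report something else, mostly with a low value. They report only what shows in the picture. A call takes as long as a camera call. They do not tell look-alikes from the thing itself.
- models.search_frame(camera, name): "rect" ([left, top, right, bottom] in pixels, round what is visible of it).
The state is a dict: "clock": time; "q": joint angles; "qd": joint speeds; "tau": joint torques, N m; "eef_pos": TCP position; "tool_rot": TCP orientation; "force": force on the tool from outside, world axes, zero at the start; "torque": the same for the moment, N m; "width": finger opening in m; "grasp_force": force on a finger pad.
Only numpy, scipy, OpenCV 4.12 (cv2) and the standard library are available. Lean on these libraries where they do the work, as an engineer would, in place of code of your own. Each camera call takes 0.05 s, during which the arm holds its last target. There are 200 camera calls.

TASK

Get the spring-hammer vial tester ready for its next test: take the hammer by its upright black handle, draw it round until its pin snaps in behind the sprung catch hook, without hauling it hard into the rubber stop just beyond, and ease it back until the hook carries it before you let go; it must never fly back. Then fetch the small brown glass vial that stands to the right of the blue pump and stand it upright in the corner rest that the hammer has uncovered, gently and snug against both walls. Leave everything else where it is.

Things in the scene. Friction and masses are not known exactly. Their poses are not given: they have to be found in the camera images.
- tester: Fixed grey base of a spring-hammer impact tester for glass vials, 180 (x) x 255 (y) mm, on feet; its table is 24 mm over the bench. Origin on the bench under it; x away from the robot, y left, z up (yaw within 0.15 rad). Far side: hammer shaft with coil spring; near right: corner rest for the vial; left: the catch, on a plate clamped on an arc scale, all lower than 48 mm over the bench.
- hammer (a joint): Draw of the hammer, rad: 0 at rest over the vial's seat, growing as it is drawn clockwise seen from above, to the left. Steel arm, top 55 mm over the bench, white striker on one side; under it, 85 mm from the shaft, a pin 8 mm thick (toe). The spring drives it back to 0: it pulls the handle with 3 N at rest, 6 to 6.5 N at the catch. The hook takes it between 1.28 and 1.62.
- catch_arc (a point): Middle of the arc on which the catch is clamped, 85 mm from the shaft at a draw of 1.45 rad. The true setting, up to 0.17 rad either way, is not reported: feel for it. From 0.2 rad before it the toe pushes the hook (catch_hook) aside by its ramp, 1 to 2 N more pull at the handle; as the hook's square face (nose) snaps in behind the toe the pull dips by 1 to 3 N for a moment.
- stop_arc (a point): About where the round rubber stop (stop_pad) stands on the same plate. It meets the toe 4.5 mm beyond the hooked place (0.053 rad, 6.6 mm at the handle), gives 2.5 N per mm at the toe (1.2 N per mm at the handle), and must not get over 12 N (8 N at the handle on top of the spring). On the way back the nose takes the load and the pull on the hand vanishes within 2 mm.
- shaft (a point): Point on the upright axis of the hammer shaft, 76 mm over the bench; the handle moves on a circle of 125 mm about it. The hook is a hair trigger: pushing the hooked hammer on towards rest with more than 6 to 8 N at the handle, or touching the hook's tail with the small black button, lets it off.
- grip (a point): Point on the axis of the black handle where to grip it, 84 mm over the bench: an upright round grip 18 mm in diameter, 42 mm long (58 to 100 mm over the bench), turning freely on its stud at the end of the arm.
- nest (a point): Seat of the vial on the table, 24 mm over the bench: centre of its foot when it touches both aluminium walls of the corner rest. One wall is 16.5 mm off on the tester's +x side, the other 16.5 mm off on its -y side; both 30 mm tall, tops 54 mm over the bench. Open to the tester's -x and +y.
- vial: Brown glass vial with a black cap, standing on the bench right of the pump: 60 mm tall, round, 33 mm in diameter up to 52 mm, cap 27 mm; 35 to 70 g. Origin at the centre of its foot, z up. It changes places with the two bottles beside it. Glass: not to be pressed on the tester with more than 25 N.
- dropper: Bystander: small white bottle with a green cap, 30 mm in diameter, 66 mm tall, beside the vial. Origin at the centre of its foot.
- bottle_white: Bystander: white wide-neck bottle, 47 mm in diameter, 88 mm tall, beside the vial. Origin at the centre of its foot.
- tape: Bystander: roll of tape lying on the bench, 96 mm across, 25 mm high. Origin at the centre of its underside.
- feed_bottle: Obstacle: fixed round bottle in front of the tester, 136 mm in diameter, 262 mm tall, a hose from its top to the pump. Origin at the centre of its foot.
- suction_flask: Obstacle: fixed big flask behind and to the right of the tester, 174 mm in diameter, 440 mm tall. Origin at the centre of its foot.
- peristaltic_pump: Obstacle: fixed blue pump between the tester and the vial, x 0.32 to 0.61, y -0.13 to 0.11, up to 180 mm tall. The way over it between bottle and flask is free with the fingertips above 0.27 m, near x 0.46, y 0.05.
Mind the look-alikes: they are no part of the job. What is shaped like the vial but yellow is not meant.

How it is judged:
By the outcome, as a careful person would: the job done as asked, in the order asked, and still so for the second after the job is handed in, with the robot touching nothing.
It also fails if it takes over 72 s, if anything falls off the work surface, if the arm or the gripper's body presses on something with over 40 N, if the wrist force passes 120 N, or if a joint passes its speed limit or range.

## Working session

There is one attempt and no reset: what is moved stays moved. The work goes in short steps, Python scripts to look and compute and a tool call to move; the robot and the scene stay as the last step left them, time stands still between calls to the robot, and variables do not carry over. Pictures are saved under pics/ and viewed, at most 10 in all, crops included, and the job is handed in when it is done.

Besides the shell and the picture viewer there is one more tool, called after "Call:" by a JSON object that holds its "name" and its "arguments", one argument or row to a line. jog_arm: Moves the arm, as the interface text tells. Its arguments: {"type":"object","properties":{"motion":{"type":"array"},"claw":{"type":"number"}},"required":["motion"]}

```bash
mkdir -p pics
cat > h.py <<'E'
import numpy as np, cv2
from plant import telemetry, camera, get_calibration, ticket, models, ctrl
def cal(n):
    c=get_calibration(n); R=cv2.Rodrigues(np.array(c["rvec"],float))[0]
    return np.array(c["mtx"],float),np.array(c["dist_coeffs"],float),R,np.array(c["tvec"],float).ravel()
def ray(n,uv):
    K,d,R,t=cal(n); p=cv2.undistortPoints(np.array(uv,float).reshape(-1,1,2),K,d).reshape(-1,2)
    return -R.T@t,(R.T@np.c_[p,np.ones(len(p))].T).T
def onz(n,uv,z):
    o,D=ray(n,uv); return o+D*((z-o[2])/D[:,2])[:,None]
def proj(n,P):
    c=get_calibration(n);K,d,R,t=cal(n)
    return cv2.projectPoints(np.array(P,float).reshape(-1,1,3),np.array(c["rvec"],float),t,K,d)[0].reshape(-1,2)
def cloud(n,depth):
    K,d,R,t=cal(n); v,u=np.mgrid[0:480,0:640]
    p=cv2.undistortPoints(np.stack([u,v],-1).reshape(-1,1,2).astype(float),K,d).reshape(480,640,2)
    X=np.dstack([p*depth[...,None],depth]); return (X-t)@R
E
python3 - <<'E'
from h import *
for n in("side","top"):
    im,d=camera(n); cv2.imwrite(f"pics/{n}0.png",im[...,::-1]); np.save(f"{n}0.npy",d)
    K,dd,R,t=cal(n); print(n,-R.T@t,R[2],K[0,0])
    for k in("tester","hammer","grip","vial","dropper","bottle_white","catch_hook","stop_pad","shaft","nest","catch_arc"):
        try: print(k,[(np.round(r["rect"]).tolist(),round(r["confidence"],2)) for r in models.search_frame(n,k)[:3]])
        except Exception as e: print(k,e)
o=telemetry.get_obs();print(o,ctrl.tcp_to_grasp)
E
```

```text
side [-0.54104917 -0.6530958   0.67970584] [ 0.77806356  0.46959572 -0.41724926] 546.284210790938
tester [([224.0, 208.0, 254.0, 257.0], 0.84)]
hammer []
grip []
vial [([381.0, 293.0, 392.0, 323.0], 0.93), ([337.0, 297.0, 354.0, 325.0], 0.6), ([501.0, 285.0, 511.0, 314.0], 0.53)]
dropper [([394.0, 264.0, 406.0, 289.0], 0.82)]
bottle_white []
catch_hook it knows: bottle_white, catch_arc, dropper, feed_bottle, grip, hammer, nest, peristaltic_pump, shaft, stop_arc, suction_flask, tape, tester, vial
stop_pad it knows: bottle_white, catch_arc, dropper, feed_bottle, grip, hammer, nest, peristaltic_pump, shaft, stop_arc, suction_flask, tape, tester, vial
shaft [([222.0, 210.0, 254.0, 254.0], 0.58)]
nest [([220.0, 206.0, 258.0, 256.0], 0.74), ([379.0, 295.0, 389.0, 321.0], 0.74)]
catch_arc [([220.0, 208.0, 257.0, 253.0], 0.56)]
top [-0.25697257  0.17057936  1.87376799] [ 0.41138348 -0.08270047 -0.90770274] 620.1377903709232
tester [([201.0, 217.0, 283.0, 279.0], 0.92), ([274.0, 123.0, 327.0, 223.0], 0.46)]
hammer [([213.0, 261.0, 261.0, 320.0], 0.21)]
grip [([266.0, 240.0, 275.0, 247.0], 0.4
[... 788 characters left out ...]
clock': 1.0, 'q': array([-1.21057995e+00,  1.23791088e-01,  1.65030468e+00,  8.85110913e-06,
        1.36747987e+00, -8.25816379e-02]), 'qd': array([ 7.89579986e-05,  2.91496263e-03,  5.70133583e-04, -1.01499431e-03,
        1.61860551e-03, -1.76748276e-04]), 'tau': array([ 1.40351231e-04, -4.23606956e+01, -3.65770125e+01, -8.24032963e-05,
        4.03687081e-04,  1.05537092e-05]), 'eef_pos': array([ 0.27848934, -0.58731072,  0.19592521]), 'tool_rot': array([9.75591386e-01, 2.19593823e-01, 5.46938575e-06, 7.82214935e-06]), 'force': array([-0.58615984, -0.50641878,  0.2775102 ]), 'torque': array([ 0.00344927, -0.00780364, -0.04127396]), 'grasp_force': 0.0, 'width': 0.08506754028716942} 0.0187
```

View pics/top0.png

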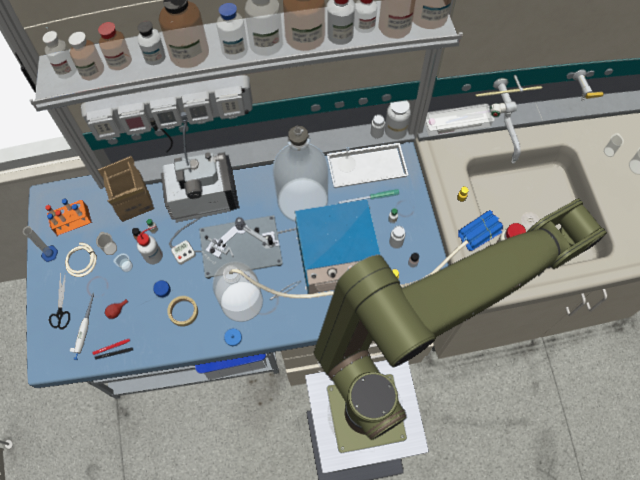

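View pics/side0.png

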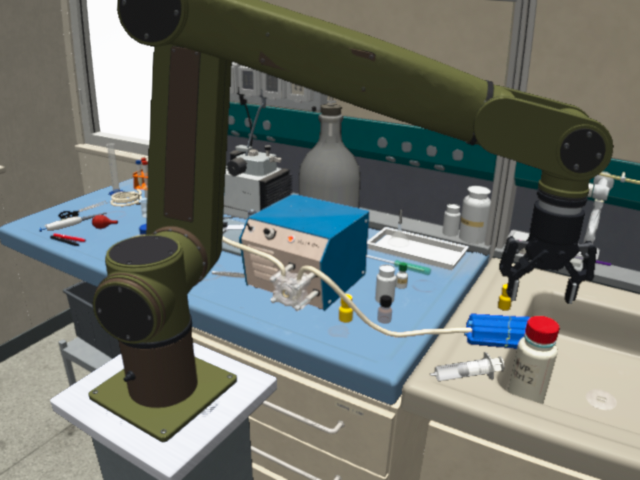

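Run:
```python
from h import *
im=cv2.imread("pics/top0.png"); s=cv2.imread("pics/side0.png")
a=cv2.resize(im[205:295,190:290],None,fx=6,fy=6,interpolation=cv2.INTER_CUBIC)
b=cv2.resize(s[250:335,330:420],None,fx=3,fy=3,interpolation=cv2.INTER_CUBIC)
c=cv2.resize(im[195:285,380:430],None,fx=3,fy=3,interpolation=cv2.INTER_CUBIC)
o=np.zeros((540,800,3),np.uint8);o[:,:600]=a[:540,:600];o[:255,600:]=b[:255,:200];o[260:530,600:750]=c
cv2.imwrite("pics/z0.png",o)
C=cloud("top",np.load("top0.npy"))
q=C[205:295,190:290]
for z0,z1 in((0.015,.03),(.045,.06),(.06,.09),(.09,.12)):
    m=(q[...,2]>z0)&(q[...,2]<z1); print(z0,m.sum(),q[m][:, :2].min(0),q[m][:, :2].max(0))
print("grip",C[243,270],C[241:246:2,267:274:2,2])
print("vial",C[256,414],onz("top",[(414,257)],.06),onz("top",[(270,243.5)],.09))
cs=cloud("side",np.load("side0.npy"));print(cs[301,386],cs[312,386],onz("side",[(385,308)],.03))
```

```text
0.015 2585 [0.41916413 0.1238866 ] [0.74927696 0.46660773]
0.045 378 [0.56502649 0.12511538] [0.74529814 0.44676223]
0.06 269 [0.40145254 0.12093453] [0.74537323 0.44450248]
0.09 78 [0.38998608 0.1192176 ] [0.73878096 0.43831868]
grip [0.56706522 0.19845348 0.07761042] [[0.0872837  0.09535467 0.0961927  0.05574876]
 [0.05001712 0.08075563 0.0876563  0.05766991]
 [0.04349289 0.06609534 0.06460368 0.03018599]]
vial [ 0.44860662 -0.24649889  0.05920917] [[ 0.44492744 -0.24549975  0.06      ]] [[0.55966834 0.1985067  0.09      ]]
[ 0.43995398 -0.25489616  0.05737309] [ 0.4360613  -0.2586745   0.03191359] [[ 0.45344832 -0.24840031  0.03      ]]
```

View pics/z0.png

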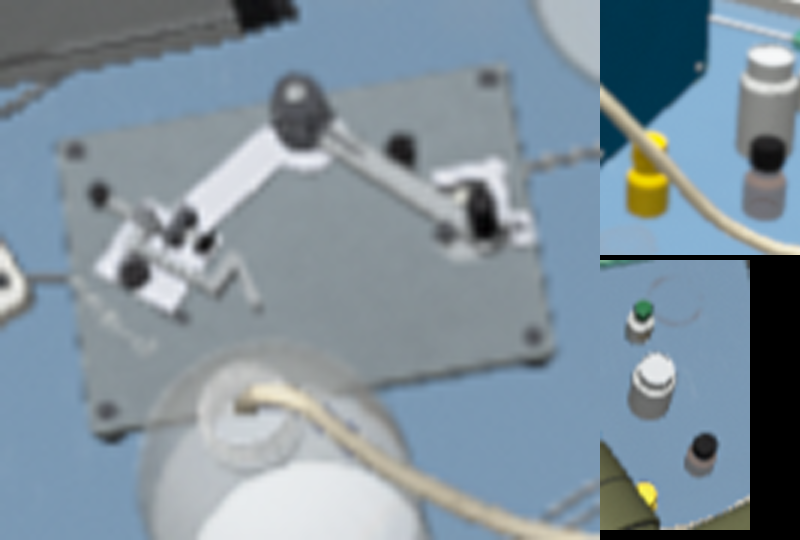

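Run:
```python
from h import *
Z=lambda L:[(x/6+190-.42,y/6+205-.42) for x,y in L]
P=onz("top",Z([(505,65),(60,143),(95,435),(550,357)]),.024);print("corners",P.round(4))
c=P.mean(0);ex=((P[0]+P[1])-(P[2]+P[3]))/2;ey=((P[1]+P[2])-(P[0]+P[3]))/2
print("centre",c,"len",np.linalg.norm(ex),np.linalg.norm(ey),"yaw",np.arctan2(ex[1],ex[0]),np.arctan2(-ey[0],ey[1]))
for z in(.085,.095,.1,.105):print("shaft",z,onz("top",Z([(296,92)]),z).round(4))
print("grip top",onz("top",Z([(484,190)]),.1).round(4),"bot",onz("top",Z([(484,236)]),.058).round(4), "side mid", onz("top",Z([(484,210)]),.08).round(4))
print("arc stop(round black)",onz("top",Z([(133,272)]),.045),"hook tail btn",onz("top",Z([(97,193)]),.045), onz("top",Z([(205,243)]),.045),onz("top",Z([(185,220)]),.045))
print("nest walls: wallx",onz("top",Z([(435,180),(500,165),(535,235)]),.054))
for k in("feed_bottle","suction_flask","stop_arc","catch_arc","grip"):
    r=models.search_frame("top",k)[:2];print(k,r)
print("feed top",onz("top",[(231,272)],.262))
C=cloud("top",np.load("top0.npy"))
for n,z0,z1 in(("feed",.12,.25),):
    q=C[240:330,190:290].reshape(-1,3);m=(q[:,2]>z0)&(q[:,2]<z1);print(n,q[m].min(0),q[m].max(0),np.median(q[m],0))
# shaft depth
q=C[215:228,232:248].reshape(-1,3);print("shaft dome",q[q[:,2]>.07].round(3)[:40:3])
q=C[235:248,262:278].reshape(-1,3);print("grip",q[(q[:,2]>.075)].round(3))
q=C[248:268,406:422].reshape(-1,3);q=q[q[:,2]>.012];print("vial",q.mean(0),q.min(0),q.max(0))
```

```text
corners [[0.6895 0.1727 0.024 ]
 [0.6863 0.4239 0.024 ]
 [0.5098 0.4218 0.024 ]
 [0.5115 0.1741 0.024 ]]
centre [0.59925449 0.29813913 0.024     ] len 0.17727155654860416 0.24948633973523696 yaw 0.001753214186980963 0.009883106777646932
shaft 0.085 [[0.6625 0.286  0.085 ]]
shaft 0.095 [[0.6573 0.2853 0.095 ]]
shaft 0.1 [[0.6548 0.285  0.1   ]]
shaft 0.105 [[0.6522 0.2847 0.105 ]]
grip top [[0.5798 0.194  0.1   ]] bot [[0.5727 0.1984 0.058 ]] side mid [[0.5776 0.1959 0.08  ]]
arc stop(round black) [[0.59135768 0.38893113 0.045     ]] hook tail btn [[0.64170242 0.40368396 0.045     ]] [[0.6014515  0.34833732 0.045     ]] [[0.61698829 0.35761616 0.045     ]]
nest walls: wallx [[0.61210897 0.21993523 0.054     ]
 [0.6146947  0.18398296 0.054     ]
 [0.57027438 0.17142251 0.054     ]]
feed_bottle [{'rect': [214.5, 259.9, 261.0, 321.8], 'confidence': 0.64}]
suction_flask [{'rect': [274.6, 125.6, 326.3, 222.2], 'confidence': 0.7}, {'rect': [197.6, 217.4, 282.9, 277.4], 'confidence': 0.63}]
stop_arc []
catch_arc [{'rect': [200.9, 218.3, 282.5, 277.2], 'confidence': 0.8}]
grip [{'rect': [266.
[... 925 characters left out ...]
 0.098]
 [ 0.57   0.203  0.095]
 [ 0.568  0.2    0.098]
 [ 0.564  0.197  0.107]
 [ 0.568  0.194  0.097]
 [ 0.573  0.191  0.085]
 [ 0.571  0.207  0.087]
 [ 0.568  0.203  0.092]
 [ 0.566  0.2    0.095]
 [ 0.563  0.197  0.102]
 [ 0.565  0.194  0.096]
 [ 0.573  0.191  0.076]
 [ 0.571  0.207  0.081]
 [ 0.568  0.204  0.086]
 [ 0.563  0.201  0.094]
 [-0.257  0.171  1.874]
 [ 0.569  0.195  0.081]
 [ 0.565  0.192  0.087]
 [ 0.567  0.205  0.081]
 [ 0.566  0.202  0.081]
 [ 0.567  0.198  0.078]
 [ 0.562  0.195  0.088]
 [ 0.565  0.205  0.077]
 [ 0.565  0.199  0.076]
 [-0.257  0.171  1.874]]
vial [ 0.42782386 -0.23664388  0.08595568] [-0.25697257 -0.27851846  0.01236493] [0.47228792 0.17057936 1.87376799]
```

Call:
{"name": "jog_arm", "arguments": {
  "motion": [
    {"delta_pos": [0, 0, 5], "delta_rot": [0, 0, -0.148]},
    {"delta_pos": [0, 0, 5], "delta_rot": [0, 0, -0.148]},
    {"delta_pos": [1.3, 4.55, 0.3], "delta_rot": [0, 0, -0.147]},
    {"delta_pos": [1.3, 4.55, 0.3], "delta_rot": [0, 0, 0]},
    {"delta_pos": [1.3, 4.55, 0.3], "delta_rot": [0, 0, 0]},
    {"delta_pos": [1.3, 4.55, 0.3], "delta_rot": [0, 0, 0]},
    {"delta_pos": [1.3, 4.55, 0.3], "delta_rot": [0, 0, 0]},
    {"delta_pos": [1.3, 4.55, 0.3], "delta_rot": [0, 0, 0]}
  ]
}}

```text
clock: 2.05
eef_pos: [0.3566, -0.3125, 0.3142]
tool_rot: [1.0, -0.0, 0.0, 0.0]
force: [1.1, 0.4, 0.3]
width: 0.0853
grasp_force: 0.0
```

Call:
{"name": "jog_arm", "arguments": {
  "motion": [
    {"delta_pos": [1.3, 4.55, 0.3], "delta_rot": [0, 0, 0]},
    {"delta_pos": [1.3, 4.55, 0.3], "delta_rot": [0, 0, 0]},
    {"delta_pos": [1.3, 4.55, 0.3], "delta_rot": [0, 0, 0]},
    {"delta_pos": [1.3, 4.55, 0.3], "delta_rot": [0, 0, 0]},
    {"delta_pos": [1.3, 4.55, 0.3], "delta_rot": [0, 0, 0]},
    {"delta_pos": [1.3, 4.55, 0.3], "delta_rot": [0, 0, 0]},
    {"delta_pos": [1.3, 4.55, 0.3], "delta_rot": [0, 0, 0]},
    {"delta_pos": [1.3, 4.55, 0.3], "delta_rot": [0, 0, 0]}
  ]
}}

```text
clock: 2.85
eef_pos: [0.4606, 0.0517, 0.3385]
tool_rot: [1.0, 0.0, 0.001, 0.0]
force: [1.1, -0.0, -0.5]
width: 0.0852
grasp_force: 0.0
```

Run:
```python
from h import *
for n in("top","side"):
    im,d=camera(n); cv2.imwrite(f"pics/{n}1.png",im[...,::-1]); C=cloud(n,d)
    for k in("vial","grip","suction_flask","tape"):
        for r in models.search_frame(n,k)[:3]:
            a=r["rect"];u=((a[0]+a[2])/2,(a[1]+a[3])/2);print(n,k,np.round(a),round(r["confidence"],2),onz(n,[u],.03 if k!="grip" else .08).round(3))
    c=C.reshape(-1,3);m=(d.ravel()>0)&(abs(c[:,0]-.445)<.035)&(abs(c[:,1]+.25)<.035)&(c[:,2]>.05)&(c[:,2]<.08)
    print(n,"vial cap pts",m.sum(),c[m].mean(0),c[m].min(0),c[m].max(0))
    m=(d.ravel()>0)&(abs(c[:,0]-.572)<.025)&(abs(c[:,1]-.197)<.025)&(c[:,2]>.09)&(c[:,2]<.11)
    if m.sum():print(n,"grip",m.sum(),c[m].mean(0),c[m].min(0),c[m].max(0))
    if n=="top":
        t=cv2.resize(im[205:265,200:290,::-1],None,fx=8,fy=8,interpolation=cv2.INTER_CUBIC);cv2.imwrite("pics/z1.png",t)
        v=cv2.resize(im[240:280,395:435,::-1],None,fx=10,fy=10,interpolation=cv2.INTER_CUBIC);cv2.imwrite("pics/z2.png",v)
```

```text
top vial [457. 187. 469. 201.] 0.6 [[ 0.654 -0.476  0.03 ]]
top vial [386. 269. 399. 286.] 0.42 [[ 0.399 -0.168  0.03 ]]
top vial [407. 255. 421. 269.] 0.41 [[ 0.44  -0.249  0.03 ]]
top grip [267. 238. 275. 245.] 0.39 [[0.571 0.195 0.08 ]]
top suction_flask [274. 122. 322. 221.] 0.6 [[0.84  0.067 0.03 ]]
top tape [167. 298. 201. 328.] 0.6 [[0.4   0.502 0.03 ]]
top tape [389. 210. 401. 222.] 0.44 [[ 0.612 -0.224  0.03 ]]
top vial cap pts 51 [ 0.44721768 -0.24788082  0.05992843] [ 0.43649384 -0.25916595  0.05158213] [ 0.46080544 -0.234766    0.07259373]
top grip 23 [0.57123947 0.19878128 0.09871112] [0.56094297 0.19211941 0.0911148 ] [0.58050318 0.20596967 0.10875238]
side vial [501. 287. 510. 315.] 0.75 [[ 0.633 -0.482  0.03 ]]
side vial [337. 296. 352. 320.] 0.71 [[ 0.405 -0.17   0.03 ]]
side vial [379. 292. 389. 324.] 0.63 [[ 0.453 -0.246  0.03 ]]
side grip [210. 211. 257. 257.] 0.53 [[0.507 0.228 0.08 ]]
side suction_flask [300.  99. 358. 212.] 0.7 [[1.487 0.488 0.03 ]]
side vial cap pts 102 [ 0.44444101 -0.25115325  0.05821626] [ 0.43440459 -0.26261315  0.05009072] [ 0.46156576 -0.23570334  0.06505084]
```

View pics/z1.png

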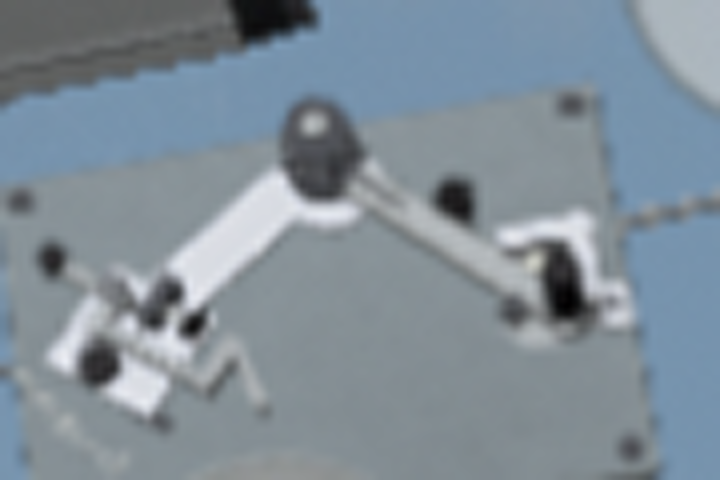

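View pics/z2.png

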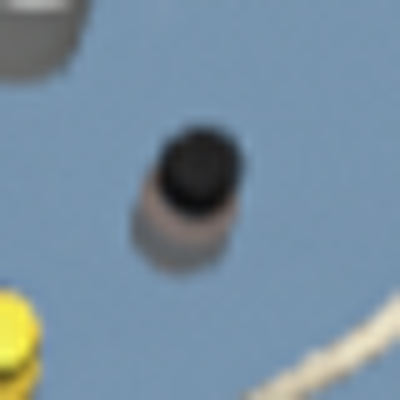

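Run:
```python
from h import *
def U(x,y,s,ox,oy):return (x/s+ox-.5+.5/s, y/s+oy-.5+.5/s)
print("handle",onz("top",[U(559,256,8,200,205)],.1),onz("top",[U(570,298,8,200,205)],.058))
print("vial cap",onz("top",[U(203,168,10,395,240)],.06),"foot",onz("top",[U(180,232,10,395,240)],.0))
for p in [(.572,.197,.1),(.572,.197,.058),(.66,.285,.1),(.66,.285,.024),(.445,-.248,.06),(.445,-.248,0)]:
    q=proj("top",[p])[0];print(p,q,"z1",(q-[200,205]+.5)*8,"z2",(q-[395,240]+.5)*10)
```

```text
handle [[0.57915212 0.19670294 0.1       ]] [[0.57974223 0.19558442 0.058     ]]
vial cap [[ 0.44662478 -0.24872282  0.06      ]] foot [[ 4.49080305e-01 -2.49717187e-01  2.22044605e-16]]
(0.572, 0.197, 0.1) [269.66413103 238.60723427] z1 [561.31304826 272.85787412] z2 [-1248.35868968    -8.92765734]
(0.572, 0.197, 0.058) [270.71969404 244.04724605] z1 [569.75755233 316.37796841] z2 [-1237.80305959    45.47246051]
(0.66, 0.285, 0.1) [238.72400135 218.47375436] z1 [313.79201076 111.79003491] z2 [-1557.75998655  -210.26245637]
(0.66, 0.285, 0.024) [241.587313   228.67801537] z1 [336.69850404 193.42412298] z2 [-1529.12686995  -108.21984627]
(0.445, -0.248, 0.06) [414.75082973 256.84905244] z1 [1722.00663784  418.79241954] z2 [202.50829731 173.49052442]
(0.445, -0.248, 0) [412.33363438 263.97006945] z1 [1702.66907505  475.76055564] z2 [178.33634382 244.70069455]
```

Call:
{"name": "jog_arm", "arguments": {
  "motion": [
    {"delta_pos": [2.33, 2.89, -2.77], "delta_rot": [0, 0, 0]},
    {"delta_pos": [2.33, 2.89, -2.77], "delta_rot": [0, 0, 0]},
    {"delta_pos": [2.33, 2.89, -2.77], "delta_rot": [0, 0, 0]},
    {"delta_pos": [2.33, 2.89, -2.77], "delta_rot": [0, 0, 0]},
    {"delta_pos": [2.32, 2.87, -2.77], "delta_rot": [0, 0, 0]},
    {"delta_pos": [0, 0, -3], "delta_rot": [0, 0, 0]},
    {"delta_pos": [0, 0, -2], "delta_rot": [0, 0, 0]},
    {"delta_pos": [0, 0, 0], "delta_rot": [0, 0, 0]}
  ]
}}

```text
clock: 4.15
eef_pos: [0.5746, 0.1926, 0.1448]
tool_rot: [1.0, -0.001, -0.004, 0.001]
force: [0.4, 0.2, -0.8]
width: 0.0855
grasp_force: 0.0
```

Run:
```python
from h import *
n="top";im,d=camera(n);s,ds=camera("side")
a=cv2.resize(im[190:290,190:300,::-1],None,fx=4,fy=4,interpolation=cv2.INTER_CUBIC)
b=cv2.resize(s[130:280,190:290,::-1],None,fx=3,fy=3,interpolation=cv2.INTER_CUBIC)
o=np.zeros((450,750,3),np.uint8);o[:400,:440]=a;o[:450,445:745]=b;cv2.imwrite("pics/z3.png",o)
```

```text
(no output)
```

View pics/z3.png

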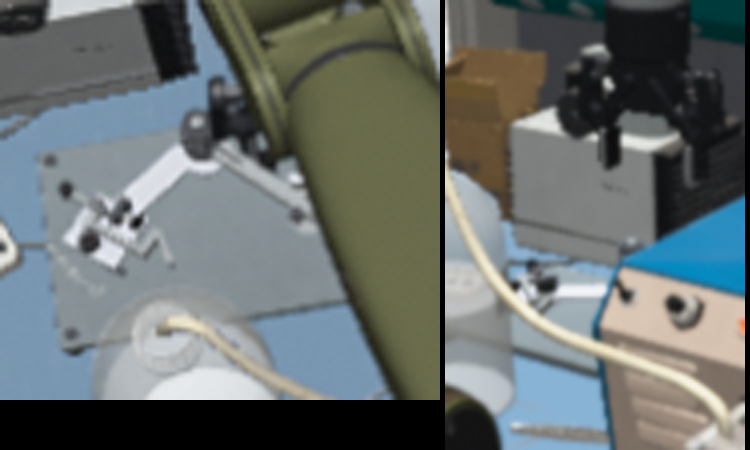

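Call:
{"name": "jog_arm", "arguments": {
  "motion": [
    {"delta_pos": [0.1, 0.2, -2.5], "delta_rot": [0, 0, 0]},
    {"delta_pos": [0, 0, -2.5], "delta_rot": [0, 0, 0]},
    {"delta_pos": [0, 0, -1.5], "delta_rot": [0, 0, 0]},
    {"delta_pos": [0, 0, -0.8], "delta_rot": [0, 0, 0]},
    {"delta_pos": [0, 0, 0], "delta_rot": [0, 0, 0]},
    {"delta_pos": [0, 0, 0], "delta_rot": [0, 0, 0]}
  ]
}}

```text
clock: 4.85
eef_pos: [0.5788, 0.1961, 0.0778]
tool_rot: [1.0, -0.0, 0.001, -0.0]
force: [0.3, 0.2, 1.0]
width: 0.0854
grasp_force: 0.0
```

Call:
{"name": "jog_arm", "arguments": {
  "motion": [
    {"delta_pos": [-0.1, 0, -1.1], "delta_rot": [0, 0, 0]},
    {"delta_pos": [0, 0, 0], "delta_rot": [0, 0, 0]},
    {"delta_pos": [0, 0, 0], "delta_rot": [0, 0, 0]},
    {"delta_pos": [0, 0, 0], "delta_rot": [0, 0, 0]},
    {"delta_pos": [0, 0, 0], "delta_rot": [0, 0, 0]},
    {"delta_pos": [0, 0, 0], "delta_rot": [0, 0, 0]}
  ],
  "claw": 0.7
}}

```text
clock: 5.45
eef_pos: [0.5771, 0.1961, 0.0657]
tool_rot: [1.0, -0.0, 0.0, -0.0]
force: [-0.7, 0.0, 0.5]
width: 0.0258
grasp_force: 0.0
```

Call:
{"name": "jog_arm", "arguments": {
  "motion": [
    {"delta_pos": [0, 0, 0], "delta_rot": [0, 0, 0]},
    {"delta_pos": [0, 0, 0], "delta_rot": [0, 0, 0]},
    {"delta_pos": [0, 0, 0], "delta_rot": [0, 0, 0]},
    {"delta_pos": [0, 0, 0], "delta_rot": [0, 0, 0]}
  ],
  "claw": 1
}}

```text
clock: 5.85
eef_pos: [0.5768, 0.196, 0.0654]
tool_rot: [1.0, -0.0, -0.0, -0.0]
force: [0.6, -0.0, -0.7]
width: -0.0001
grasp_force: 0.0
```

Run:
```python
from h import *
for n in("side","top"):
    print(n,proj(n,[(.5746,.1926+.05,.158),(.5746,.1926-.05,.158),(.5768,.196,.0654),(.577,.196,.1)]))
for n in("side","top"):
    im,d=camera(n);cv2.imwrite(f"pics/{n}4.png",im[...,::-1]);C=cloud(n,d)
    q=C.reshape(-1,3);m=(d.ravel()>0)&(abs(q[:,0]-.58)<.07)&(abs(q[:,1]-.2)<.08)&(q[:,2]>.03)&(q[:,2]<.16)
    idx=np.argwhere(m).ravel();print(n,m.sum())
    for i in idx[::max(1,len(idx)//40)]:print(i%640,i//640,q[i].round(3),im.reshape(-1,3)[i])
s,t=cv2.imread("pics/side4.png"),cv2.imread("pics/top4.png")
o=np.zeros((480,800,3),np.uint8)
o[:480,:400]=cv2.resize(s[170:266,210:290],(400,480),interpolation=cv2.INTER_CUBIC)
o[:480,400:]=cv2.resize(t[190:286,200:280],(400,480),interpolation=cv2.INTER_CUBIC);cv2.imwrite("pics/z4.png",o)
```

```text
side [[243.8391245  198.74268854]
 [273.39889814 205.69776589]
 [258.81057446 232.76909877]
 [258.49059705 221.30747338]]
top [[253.33051135 232.38267908]
 [285.53036991 227.12619661]
 [270.63223932 241.70767872]
 [269.75377448 237.13647046]]
side 158
249 198 [0.585 0.233 0.159] [60 64 68]
250 200 [0.574 0.221 0.159] [41 46 51]
247 201 [0.567 0.226 0.157] [26 27 29]
250 201 [0.571 0.218 0.157] [33 37 41]
246 202 [0.565 0.228 0.154] [77 79 80]
249 202 [0.567 0.219 0.155] [26 28 31]
254 202 [0.567 0.201 0.159] [20 21 23]
263 202 [0.59  0.189 0.154] [21 22 24]
248 203 [0.562 0.219 0.154] [32 35 39]
251 203 [0.573 0.217 0.151] [21 23 25]
254 203 [0.56  0.197 0.159] [21 22 24]
257 203 [0.566 0.191 0.159] [23 24 27]
262 203 [0.588 0.19  0.152] [27 28 30]
272 203 [0.589 0.157 0.158] [42 64 77]
249 204 [0.562 0.215 0.152] [52 58 63]
252 204 [0.565 0.208 0.153] [24 25 27]
255 204 [0.565 0.197 0.155] [22 23 26]
258 204 [0.565 0.186 0.157] [20 21 23]
261 204 [0.565 0.177 0.159] [24 26 28]
270 204 [0.584 0.16  0.156] [38 55 65]
249 205 [0.56  0.214 0.15 ] [ 93  99 102]
252 205 [0.564 0.207 0.15 
[... 2383 characters left out ...]
5 0.259 0.03 ] [134 144 150]
255 248 [0.579 0.25  0.033] [134 144 150]
265 248 [0.574 0.218 0.031] [150 159 163]
260 251 [0.562 0.235 0.039] [133 143 149]
257 252 [0.564 0.245 0.031] [133 142 148]
257 254 [0.556 0.246 0.034] [133 143 148]
251 255 [0.558 0.266 0.03 ] [132 142 147]
251 257 [0.549 0.267 0.034] [133 142 148]
257 257 [0.546 0.248 0.032] [132 142 147]
250 259 [0.542 0.271 0.035] [133 144 148]
256 260 [0.537 0.252 0.031] [131 141 146]
250 261 [0.536 0.272 0.033] [131 141 147]
258 262 [0.529 0.247 0.032] [129 140 145]
267 263 [0.52  0.219 0.031] [133 144 149]
250 265 [0.522 0.274 0.033] [131 142 146]
262 265 [0.514 0.235 0.038] [132 142 147]
255 267 [0.512 0.259 0.035] [129 138 142]
```

View pics/z4.png

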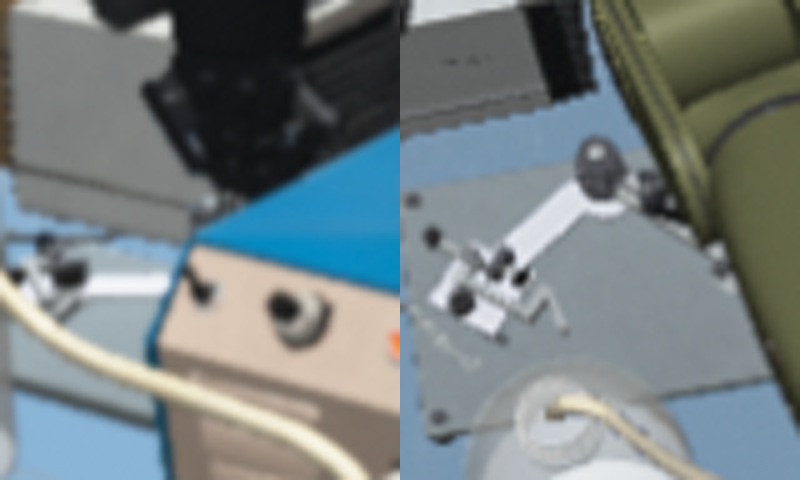

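Run:
```python
from h import *
# start: yaw .4428 -> closing dir (sin,-cos)
a=.4428;c=np.array([.2785,-.5873,.196]);y=np.array([np.sin(a),-np.cos(a),0])
for dz in(0,.013,.05):print(dz,proj("side",[c+y*.05+[0,0,dz],c-y*.05+[0,0,dz]]).round(1).tolist())
d=np.load("side0.npy");C=cloud("side",d)
for u,v in((512,290),(573,292),(513,296),(572,297)):print(u,v,C[v,u].round(3))
c=np.array([.5746,.1926,.1448])
for dz in(0,.013,.05):print(dz,proj("side",[c+[0,.05,dz],c+[0,-.05,dz]]).round(1).tolist())
print(telemetry.get_obs()['q'])
```

```text
0 [[563.3, 326.5], [504.4, 323.8]]
0.013 [[565.0, 319.9], [505.8, 317.1]]
0.05 [[569.9, 300.5], [509.6, 297.5]]
512 290 [ 0.251 -0.544  0.263]
573 292 [ 0.287 -0.634  0.269]
513 296 [ 0.249 -0.548  0.255]
572 297 [ 0.291 -0.635  0.258]
0 [[244.0, 203.2], [273.5, 210.3]]
0.013 [[243.8, 198.8], [273.4, 205.8]]
0.05 [[243.3, 186.1], [273.2, 192.7]]
[ 2.39400305e-01  1.49424540e-01  1.85159112e+00 -1.27060865e-05
  1.14056956e+00  1.81039951e+00]
```

Call:
{"name": "jog_arm", "arguments": {
  "motion": [
    {"delta_pos": [0, 0, 4], "delta_rot": [0, 0, 0]},
    {"delta_pos": [0, 0, 4], "delta_rot": [0, 0, 0]},
    {"delta_pos": [0, 0, 2], "delta_rot": [0, 0, 0]},
    {"delta_pos": [0, 0, 0], "delta_rot": [0, 0, 0]}
  ]
}}

```text
clock: 6.35
eef_pos: [0.5796, 0.1966, 0.1704]
tool_rot: [1.0, -0.0, 0.004, -0.001]
force: [-1.0, 0.8, 0.7]
width: 0.0001
grasp_force: 0.0
```

Run:
```python
from h import *
s,d=camera("side");cv2.imwrite("pics/side5.png",s[...,::-1])
o=telemetry.get_obs();e=o['eef_pos'];print(e,o['tool_rot'],proj("side",[e,e+[0,0,.02],e+[0,0,.04],e+[0,0,.06]]).round(1).tolist())
C=cloud("side",d)
for v in range(165,215):
    m=(abs(C[v,:,0]-e[0])<.03)&(abs(C[v,:,1]-e[1])<.06)&(d[v]>0)&(C[v,:,2]>.08)
    u=np.argwhere(m).ravel()
    if len(u):print(v,len(u),u.min(),u.max(),C[v,u].mean(0).round(3),s[v,u].mean(0).round())
```

```text
[0.57805935 0.19626319 0.16751845] [ 9.99997978e-01 -1.34389232e-04  1.94636359e-03 -4.87294782e-04] [[257.9, 198.2], [257.7, 191.3], [257.5, 184.3], [257.3, 177.2]]
165 28 245 272 [0.573 0.187 0.264] [22. 24. 26.]
166 27 245 271 [0.572 0.188 0.262] [22. 24. 26.]
167 24 246 270 [0.571 0.188 0.259] [25. 26. 28.]
168 22 247 269 [0.57  0.186 0.257] [28. 30. 32.]
169 18 251 268 [0.57  0.182 0.255] [26. 28. 29.]
170 16 251 266 [0.57  0.186 0.252] [30. 32. 33.]
171 13 252 264 [0.569 0.187 0.249] [38. 40. 42.]
172 11 253 263 [0.575 0.191 0.244] [51. 53. 54.]
173 11 253 263 [0.572 0.189 0.242] [52. 54. 55.]
174 11 253 263 [0.573 0.19  0.239] [52. 54. 55.]
175 11 253 263 [0.572 0.189 0.236] [58. 60. 61.]
176 11 253 263 [0.573 0.19  0.233] [63. 65. 65.]
177 11 253 263 [0.573 0.19  0.231] [62. 64. 64.]
178 10 253 263 [0.573 0.189 0.228] [56. 57. 58.]
179 11 253 263 [0.574 0.191 0.225] [55. 56. 57.]
180 11 253 263 [0.574 0.191 0.222] [53. 54. 56.]
181 9 253 262 [0.573 0.192 0.219] [52. 54. 55.]
182 11 253 263 [0.574 0.191 0.216] [54. 55. 56.]
183 9 254 262 [0.573 0.19  0.214] [59. 61. 62.]
184 8 254 261 [0.574 0.193 0.21 ] [71. 73. 73.]
185 5 256 260 [0.572 0.19  0.208] [78. 79. 79.]
```

Call:
{"name": "jog_arm", "arguments": {
  "motion": [
    {"delta_pos": [-0.1, 0, 0], "delta_rot": [0, 0, 0]},
    {"delta_pos": [0, 0, 0], "delta_rot": [0, 0, 0]},
    {"delta_pos": [0, 0, -2.0], "delta_rot": [0, 0, 0]},
    {"delta_pos": [0, 0, -3], "delta_rot": [0, 0, 0]},
    {"delta_pos": [0, 0, -3], "delta_rot": [0, 0, 0]},
    {"delta_pos": [0, 0, -2.2], "delta_rot": [0, 0, 0]},
    {"delta_pos": [0, 0, 0], "delta_rot": [0, 0, 0]}
  ],
  "claw": 0
}}

```text
clock: 7.1
eef_pos: [0.5715, 0.1949, 0.0573]
tool_rot: [1.0, -0.0, -0.005, 0.001]
force: [-0.5, 0.4, 0.0]
width: 0.0853
grasp_force: 0.0
```

Call:
{"name": "jog_arm", "arguments": {
  "motion": [
    {"delta_pos": [0, 0, -1], "delta_rot": [0, 0, 0]},
    {"delta_pos": [0, 0, -1], "delta_rot": [0, 0, 0]},
    {"delta_pos": [0, 0, -0.7], "delta_rot": [0, 0, 0]},
    {"delta_pos": [0, 0, -0.7], "delta_rot": [0, 0, 0]},
    {"delta_pos": [0, 0, 0], "delta_rot": [0, 0, 0]},
    {"delta_pos": [0, 0, 0], "delta_rot": [0, 0, 0]}
  ]
}}

```text
clock: 7.7
eef_pos: [0.576, 0.196, 0.0296]
tool_rot: [1.0, -0.0, 0.0, -0.0]
force: [-0.4, -0.6, -0.0]
width: 0.0859
grasp_force: 0.0
```

Call:
{"name": "jog_arm", "arguments": {
  "motion": [
    {"delta_pos": [0, 0, 0], "delta_rot": [0, 0, 0]},
    {"delta_pos": [0, 0, 0], "delta_rot": [0, 0, 0]},
    {"delta_pos": [0, 0, 0], "delta_rot": [0, 0, 0]},
    {"delta_pos": [0, 0, 0], "delta_rot": [0, 0, 0]},
    {"delta_pos": [0, 0, 0], "delta_rot": [0, 0, 0]}
  ],
  "claw": 0.6
}}

```text
clock: 8.2
eef_pos: [0.5759, 0.196, 0.0295]
tool_rot: [1.0, -0.0, 0.0, -0.0]
force: [-0.5, 0.0, 0.4]
width: 0.0341
grasp_force: 0.0
```

Call:
{"name": "jog_arm", "arguments": {
  "motion": [
    {"delta_pos": [0, 0, 0], "delta_rot": [0, 0, 0]},
    {"delta_pos": [0, 0, 0], "delta_rot": [0, 0, 0]},
    {"delta_pos": [0, 0, 0], "delta_rot": [0, 0, 0]}
  ],
  "claw": 1
}}

```text
clock: 8.5
eef_pos: [0.5758, 0.1971, 0.0298]
tool_rot: [1.0, -0.0, 0.0, -0.001]
force: [-2.0, 5.3, 1.3]
width: 0.016
grasp_force: 58.5
```

```bash
cat > arc.py <<'E'
import numpy as np,sys
sx,sy,r,p0=map(float,sys.argv[1:5])
def P(d): a=p0-d; return np.array([sx+r*np.cos(a),sy+r*np.sin(a)])*100
ds=[float(x) for x in sys.argv[5:]]
for a,b in zip(ds,ds[1:]):
    t=p0-b;print(f"{b:.3f}",(P(b)-P(a)).round(2).tolist(),"pos",(P(b)/100).round(4),"tan_to_rest",np.round([-np.sin(t),np.cos(t)],2),"rad_out",np.round([np.cos(t),np.sin(t)],2))
E
python3 arc.py .6627 .2868 .125 3.943 0 .04 .1 .18 .26 .34 .42 .5 .58 .66 .74 .82 .9 .98 1.04 1.08 1.1
```

```text
0.040 [-0.35, 0.35] pos [0.5722 0.2006] tan_to_rest [ 0.69 -0.72] rad_out [-0.72 -0.69]
0.100 [-0.5, 0.56] pos [0.5672 0.2061] tan_to_rest [ 0.65 -0.76] rad_out [-0.76 -0.65]
0.180 [-0.61, 0.79] pos [0.5611 0.214 ] tan_to_rest [ 0.58 -0.81] rad_out [-0.81 -0.58]
0.260 [-0.55, 0.84] pos [0.5556 0.2224] tan_to_rest [ 0.52 -0.86] rad_out [-0.86 -0.52]
0.340 [-0.48, 0.88] pos [0.5508 0.2311] tan_to_rest [ 0.45 -0.9 ] rad_out [-0.9  -0.45]
0.420 [-0.41, 0.91] pos [0.5467 0.2403] tan_to_rest [ 0.37 -0.93] rad_out [-0.93 -0.37]
0.500 [-0.33, 0.94] pos [0.5433 0.2497] tan_to_rest [ 0.3  -0.95] rad_out [-0.95 -0.3 ]
0.580 [-0.26, 0.97] pos [0.5408 0.2593] tan_to_rest [ 0.22 -0.98] rad_out [-0.98 -0.22]
0.660 [-0.18, 0.98] pos [0.5389 0.2692] tan_to_rest [ 0.14 -0.99] rad_out [-0.99 -0.14]
0.740 [-0.1, 0.99] pos [0.5379 0.2791] tan_to_rest [ 0.06 -1.  ] rad_out [-1.   -0.06]
0.820 [-0.02, 1.0] pos [0.5377 0.2891] tan_to_rest [-0.02 -1.  ] rad_out [-1.    0.02]
0.900 [0.06, 1.0] pos [0.5383 0.2991] tan_to_rest [-0.1 -1. ] rad_out [-1.   0.1]
0.980 [0.14, 0.99] pos [0.5397 0.309 ] tan_to_rest [-0.18 -0.98] rad_out [-0.98  0.18]
1.040 [0.16, 0.73] pos [0.5412 0.3163] tan_to_rest [-0.24 -0.97] rad_out [-0.97  0.24]
1.080 [0.13, 0.48] pos [0.5425 0.3212] tan_to_rest [-0.28 -0.96] rad_out [-0.96  0.28]
1.100 [0.07, 0.24] pos [0.5432 0.3236] tan_to_rest [-0.29 -0.96] rad_out [-0.96  0.29]
```

Call:
{"name": "jog_arm", "arguments": {
  "motion": [
    {"delta_pos": [-0.35, 0.35, 0], "delta_rot": [0, 0, 0]},
    {"delta_pos": [-0.5, 0.56, 0], "delta_rot": [0, 0, 0]},
    {"delta_pos": [0, 0, 0], "delta_rot": [0, 0, 0]},
    {"delta_pos": [0, 0, 0], "delta_rot": [0, 0, 0]}
  ]
}}

```text
clock: 8.9
eef_pos: [0.5682, 0.2052, 0.0298]
tool_rot: [1.0, 0.0, 0.001, 0.0]
force: [5.7, 1.2, -1.5]
width: 0.0162
grasp_force: 58.6
```

Call:
{"name": "jog_arm", "arguments": {
  "motion": [
    {"delta_pos": [-0.61, 0.79, 0], "delta_rot": [0, 0, 0]},
    {"delta_pos": [-0.55, 0.84, 0], "delta_rot": [0, 0, 0]},
    {"delta_pos": [0, 0, 0], "delta_rot": [0, 0, 0]},
    {"delta_pos": [0, 0, 0], "delta_rot": [0, 0, 0]}
  ]
}}

```text
clock: 9.3
eef_pos: [0.5565, 0.2213, 0.0298]
tool_rot: [1.0, 0.0, 0.001, 0.0]
force: [6.4, -1.0, 0.1]
width: 0.0162
grasp_force: 58.8
```

Call:
{"name": "jog_arm", "arguments": {
  "motion": [
    {"delta_pos": [-0.38, 0.94, 0], "delta_rot": [0, 0, 0]},
    {"delta_pos": [-0.41, 0.91, 0], "delta_rot": [0, 0, 0]},
    {"delta_pos": [-0.33, 0.94, 0], "delta_rot": [0, 0, 0]},
    {"delta_pos": [0, 0, 0], "delta_rot": [0, 0, 0]},
    {"delta_pos": [0, 0, 0], "delta_rot": [0, 0, 0]}
  ]
}}

```text
clock: 9.8
eef_pos: [0.5437, 0.2493, 0.0297]
tool_rot: [1.0, 0.001, -0.001, 0.001]
force: [-1.8, -4.8, 5.9]
width: 0.0163
grasp_force: 59.4
```

Call:
{"name": "jog_arm", "arguments": {
  "motion": [
    {"delta_pos": [-0.26, 0.97, 0], "delta_rot": [0, 0, 0]},
    {"delta_pos": [-0.18, 0.98, 0], "delta_rot": [0, 0, 0]},
    {"delta_pos": [-0.1, 0.99, 0], "delta_rot": [0, 0, 0]},
    {"delta_pos": [0, 0, 0], "delta_rot": [0, 0, 0]},
    {"delta_pos": [0, 0, 0], "delta_rot": [0, 0, 0]}
  ]
}}

```text
clock: 10.3
eef_pos: [0.5382, 0.2786, 0.0297]
tool_rot: [1.0, 0.001, -0.001, 0.001]
force: [-1.8, -5.0, 7.2]
width: 0.0163
grasp_force: 59.5
```

Call:
{"name": "jog_arm", "arguments": {
  "motion": [
    {"delta_pos": [-0.02, 1.0, 0.1], "delta_rot": [0, 0, 0]},
    {"delta_pos": [0.06, 1.0, 0], "delta_rot": [0, 0, 0]},
    {"delta_pos": [0.14, 0.99, 0], "delta_rot": [0, 0, 0]},
    {"delta_pos": [0, 0, 0], "delta_rot": [0, 0, 0]},
    {"delta_pos": [0, 0, 0], "delta_rot": [0, 0, 0]}
  ]
}}

```text
clock: 10.8
eef_pos: [0.5399, 0.3083, 0.0298]
tool_rot: [1.0, 0.0, -0.001, 0.001]
force: [-2.4, -4.8, 3.1]
width: 0.016
grasp_force: 59.2
```

```bash
python3 arc.py .6632 .2872 .125 3.943 .98 1.04 1.06 1.08 1.1 1.116 1.132 1.148 1.164 1.18 1.196 1.212 1.228 1.244 1.26 1.276 1.292 1.308 1.324 1.34 1.356 1.372 1.388 1.404 1.42 1.436 1.452 1.468 1.484 1.5 1.516 1.532 1.548 1.564 1.58 1.596 1.612 1.628 1.644 1.66 | cut -c1-90
```

```text
1.040 [0.16, 0.73] pos [0.5417 0.3167] tan_to_rest [-0.24 -0.97] rad_out [-0.97  0.24]
1.060 [0.06, 0.24] pos [0.5424 0.3192] tan_to_rest [-0.26 -0.97] rad_out [-0.97  0.26]
1.080 [0.07, 0.24] pos [0.543  0.3216] tan_to_rest [-0.28 -0.96] rad_out [-0.96  0.28]
1.100 [0.07, 0.24] pos [0.5437 0.324 ] tan_to_rest [-0.29 -0.96] rad_out [-0.96  0.29]
1.116 [0.06, 0.19] pos [0.5443 0.3259] tan_to_rest [-0.31 -0.95] rad_out [-0.95  0.31]
1.132 [0.06, 0.19] pos [0.545  0.3278] tan_to_rest [-0.32 -0.95] rad_out [-0.95  0.32]
1.148 [0.07, 0.19] pos [0.5456 0.3297] tan_to_rest [-0.34 -0.94] rad_out [-0.94  0.34]
1.164 [0.07, 0.19] pos [0.5463 0.3315] tan_to_rest [-0.35 -0.93] rad_out [-0.93  0.35]
1.180 [0.07, 0.19] pos [0.5471 0.3334] tan_to_rest [-0.37 -0.93] rad_out [-0.93  0.37]
1.196 [0.08, 0.19] pos [0.5478 0.3353] tan_to_rest [-0.38 -0.92] rad_out [-0.92  0.38]
1.212 [0.08, 0.18] pos [0.5486 0.3371] tan_to_rest [-0.4  -0.92] rad_out [-0.92  0.4 ]
1.228 [0.08, 0.18] pos [0.5494 0.3389] tan_to_rest [-0.41 -0.91] rad_out [-0.91  0.41]
1.244 [0.08, 0.18] pos [0.5502 0.3407] tan_to_rest [-0.4
[... 1588 characters left out ...]
.67]
1.548 [0.13, 0.15] pos [0.5714 0.3721] tan_to_rest [-0.68 -0.73] rad_out [-0.73  0.68]
1.564 [0.14, 0.15] pos [0.5728 0.3735] tan_to_rest [-0.69 -0.72] rad_out [-0.72  0.69]
1.580 [0.14, 0.14] pos [0.5742 0.375 ] tan_to_rest [-0.7  -0.71] rad_out [-0.71  0.7 ]
1.596 [0.14, 0.14] pos [0.5756 0.3764] tan_to_rest [-0.71 -0.7 ] rad_out [-0.7   0.71]
1.612 [0.14, 0.14] pos [0.5771 0.3778] tan_to_rest [-0.72 -0.69] rad_out [-0.69  0.72]
1.628 [0.15, 0.14] pos [0.5785 0.3792] tan_to_rest [-0.74 -0.68] rad_out [-0.68  0.74]
1.644 [0.15, 0.13] pos [0.58   0.3805] tan_to_rest [-0.75 -0.67] rad_out [-0.67  0.75]
1.660 [0.15, 0.13] pos [0.5815 0.3818] tan_to_rest [-0.76 -0.65] rad_out [-0.65  0.76]
```

Call:
{"name": "jog_arm", "arguments": {
  "motion": [
    {"delta_pos": [0.16, 0.73, 0], "delta_rot": [0, 0, 0]},
    {"delta_pos": [0.13, 0.48, 0], "delta_rot": [0, 0, 0]},
    {"delta_pos": [0.07, 0.24, 0], "delta_rot": [0, 0, 0]},
    {"delta_pos": [0, 0, 0], "delta_rot": [0, 0, 0]},
    {"delta_pos": [0, 0, 0], "delta_rot": [0, 0, 0]}
  ]
}}

```text
clock: 11.3
eef_pos: [0.5432, 0.3226, 0.0298]
tool_rot: [1.0, -0.0, -0.002, 0.001]
force: [-3.7, -3.7, 3.0]
width: 0.0164
grasp_force: 59.2
```

Call:
{"name": "jog_arm", "arguments": {
  "motion": [
    {"delta_pos": [0.12, 0.38, 0], "delta_rot": [0, 0, 0]},
    {"delta_pos": [0.07, 0.19, 0], "delta_rot": [0, 0, 0]},
    {"delta_pos": [0, 0, 0], "delta_rot": [0, 0, 0]}
  ]
}}

```text
clock: 11.6
eef_pos: [0.5451, 0.3284, 0.0298]
tool_rot: [1.0, -0.0, -0.002, 0.001]
force: [-3.9, -4.2, 2.9]
width: 0.0164
grasp_force: 59.3
```

Call:
{"name": "jog_arm", "arguments": {
  "motion": [
    {"delta_pos": [0.14, 0.38, 0], "delta_rot": [0, 0, 0]},
    {"delta_pos": [0.08, 0.19, 0], "delta_rot": [0, 0, 0]},
    {"delta_pos": [0, 0, 0], "delta_rot": [0, 0, 0]}
  ]
}}

```text
clock: 11.9
eef_pos: [0.5473, 0.3341, 0.0298]
tool_rot: [1.0, -0.0, -0.002, 0.001]
force: [-3.9, -3.9, 2.9]
width: 0.016
grasp_force: 59.3
```

Call:
{"name": "jog_arm", "arguments": {
  "motion": [
    {"delta_pos": [0.08, 0.18, 0], "delta_rot": [0, 0, 0]},
    {"delta_pos": [0.08, 0.18, 0], "delta_rot": [0, 0, 0]},
    {"delta_pos": [0, 0, 0], "delta_rot": [0, 0, 0]}
  ]
}}

```text
clock: 12.2
eef_pos: [0.5488, 0.3377, 0.0298]
tool_rot: [1.0, -0.0, -0.002, 0.001]
force: [-4.2, -4.3, 2.9]
width: 0.0167
grasp_force: 59.3
```

Call:
{"name": "jog_arm", "arguments": {
  "motion": [
    {"delta_pos": [0.08, 0.18, 0], "delta_rot": [0, 0, 0]},
    {"delta_pos": [0.09, 0.18, 0], "delta_rot": [0, 0, 0]},
    {"delta_pos": [0, 0, 0], "delta_rot": [0, 0, 0]}
  ]
}}

```text
clock: 12.5
eef_pos: [0.5505, 0.3413, 0.0298]
tool_rot: [1.0, -0.0, -0.002, 0.001]
force: [-3.8, -2.7, 4.5]
width: 0.0159
grasp_force: 59.3
```

Call:
{"name": "jog_arm", "arguments": {
  "motion": [
    {"delta_pos": [0.09, 0.18, 0], "delta_rot": [0, 0, 0]},
    {"delta_pos": [0, 0, 0], "delta_rot": [0, 0, 0]}
  ]
}}

```text
clock: 12.7
eef_pos: [0.5514, 0.3431, 0.0298]
tool_rot: [1.0, -0.0, -0.002, 0.001]
force: [-3.5, -4.3, 3.2]
width: 0.0161
grasp_force: 59.3
```

Call:
{"name": "jog_arm", "arguments": {
  "motion": [
    {"delta_pos": [0.09, 0.18, 0], "delta_rot": [0, 0, 0]},
    {"delta_pos": [0, 0, 0], "delta_rot": [0, 0, 0]}
  ]
}}

```text
clock: 12.9
eef_pos: [0.5522, 0.3446, 0.0298]
tool_rot: [1.0, -0.0, -0.002, 0.001]
force: [-5.1, -4.3, 4.7]
width: 0.0162
grasp_force: 59.3
```

Call:
{"name": "jog_arm", "arguments": {
  "motion": [
    {"delta_pos": [0.1, 0.18, 0], "delta_rot": [0, 0, 0]},
    {"delta_pos": [0, 0, 0], "delta_rot": [0, 0, 0]}
  ]
}}

```text
clock: 13.1
eef_pos: [0.5531, 0.3464, 0.0298]
tool_rot: [1.0, -0.0, -0.002, 0.001]
force: [-4.8, -5.1, 4.7]
width: 0.0159
grasp_force: 59.3
```

Call:
{"name": "jog_arm", "arguments": {
  "motion": [
    {"delta_pos": [0.1, 0.17, 0], "delta_rot": [0, 0, 0]},
    {"delta_pos": [0, 0, 0], "delta_rot": [0, 0, 0]}
  ]
}}

```text
clock: 13.3
eef_pos: [0.554, 0.3481, 0.0298]
tool_rot: [1.0, -0.0, -0.002, 0.001]
force: [-5.4, -4.4, 4.1]
width: 0.0165
grasp_force: 59.4
```

Call:
{"name": "jog_arm", "arguments": {
  "motion": [
    {"delta_pos": [0.1, 0.17, 0], "delta_rot": [0, 0, 0]},
    {"delta_pos": [0, 0, 0], "delta_rot": [0, 0, 0]}
  ]
}}

```text
clock: 13.5
eef_pos: [0.5551, 0.3499, 0.0298]
tool_rot: [1.0, -0.0, -0.002, 0.001]
force: [-5.0, -5.0, 4.7]
width: 0.0163
grasp_force: 59.4
```

Call:
{"name": "jog_arm", "arguments": {
  "motion": [
    {"delta_pos": [0.1, 0.17, 0], "delta_rot": [0, 0, 0]},
    {"delta_pos": [0, 0, 0], "delta_rot": [0, 0, 0]}
  ]
}}

```text
clock: 13.7
eef_pos: [0.5561, 0.3516, 0.0297]
tool_rot: [1.0, -0.0, -0.002, 0.001]
force: [-3.6, -4.4, 3.1]
width: 0.0164
grasp_force: 59.4
```

Call:
{"name": "jog_arm", "arguments": {
  "motion": [
    {"delta_pos": [0.11, 0.17, 0], "delta_rot": [0, 0, 0]},
    {"delta_pos": [0, 0, 0], "delta_rot": [0, 0, 0]}
  ]
}}

```text
clock: 13.9
eef_pos: [0.5572, 0.3534, 0.0298]
tool_rot: [1.0, -0.0, -0.002, 0.001]
force: [-3.7, -4.5, 3.4]
width: 0.0162
grasp_force: 59.3
```

Call:
{"name": "jog_arm", "arguments": {
  "motion": [
    {"delta_pos": [0.11, 0.17, 0], "delta_rot": [0, 0, 0]},
    {"delta_pos": [0, 0, 0], "delta_rot": [0, 0, 0]}
  ]
}}

```text
clock: 14.1
eef_pos: [0.5583, 0.3551, 0.0297]
tool_rot: [1.0, -0.0, -0.002, 0.001]
force: [-4.4, -4.4, 3.3]
width: 0.0161
grasp_force: 59.3
```

Call:
{"name": "jog_arm", "arguments": {
  "motion": [
    {"delta_pos": [0.11, 0.17, 0], "delta_rot": [0, 0, 0]},
    {"delta_pos": [0, 0, 0], "delta_rot": [0, 0, 0]}
  ]
}}

```text
clock: 14.3
eef_pos: [0.5595, 0.3568, 0.0298]
tool_rot: [1.0, -0.0, -0.002, 0.001]
force: [-3.8, -3.8, 4.1]
width: 0.0165
grasp_force: 59.3
```

Call:
{"name": "jog_arm", "arguments": {
  "motion": [
    {"delta_pos": [0.11, 0.16, 0], "delta_rot": [0, 0, 0]},
    {"delta_pos": [0, 0, 0], "delta_rot": [0, 0, 0]}
  ]
}}

```text
clock: 14.5
eef_pos: [0.5605, 0.3584, 0.0298]
tool_rot: [1.0, -0.0, -0.002, 0.001]
force: [-4.6, -4.8, 4.6]
width: 0.0163
grasp_force: 59.3
```

Call:
{"name": "jog_arm", "arguments": {
  "motion": [
    {"delta_pos": [0.12, 0.16, 0], "delta_rot": [0, 0, 0]},
    {"delta_pos": [0, 0, 0], "delta_rot": [0, 0, 0]}
  ]
}}

```text
clock: 14.7
eef_pos: [0.5617, 0.36, 0.0297]
tool_rot: [1.0, -0.0, -0.002, 0.001]
force: [-4.9, -5.0, 3.8]
width: 0.0164
grasp_force: 59.3
```

Call:
{"name": "jog_arm", "arguments": {
  "motion": [
    {"delta_pos": [0.12, 0.16, 0], "delta_rot": [0, 0, 0]},
    {"delta_pos": [0, 0, 0], "delta_rot": [0, 0, 0]}
  ]
}}

```text
clock: 14.9
eef_pos: [0.563, 0.3617, 0.0298]
tool_rot: [1.0, -0.0, -0.002, 0.001]
force: [-4.3, -3.7, 4.4]
width: 0.016
grasp_force: 59.3
```

Call:
{"name": "jog_arm", "arguments": {
  "motion": [
    {"delta_pos": [0.12, 0.16, 0], "delta_rot": [0, 0, 0]},
    {"delta_pos": [0, 0, 0], "delta_rot": [0, 0, 0]}
  ]
}}

```text
clock: 15.1
eef_pos: [0.5643, 0.3635, 0.0298]
tool_rot: [1.0, -0.0, -0.002, 0.0]
force: [-4.0, -3.5, 2.9]
width: 0.0161
grasp_force: 59.2
```

Call:
{"name": "jog_arm", "arguments": {
  "motion": [
    {"delta_pos": [0.12, 0.16, 0], "delta_rot": [0, 0, 0]},
    {"delta_pos": [0, 0, 0], "delta_rot": [0, 0, 0]}
  ]
}}

```text
clock: 15.3
eef_pos: [0.5659, 0.3654, 0.0298]
tool_rot: [1.0, -0.0, -0.001, -0.0]
force: [-3.8, -2.0, 2.8]
width: 0.0161
grasp_force: 59.1
```

Call:
{"name": "jog_arm", "arguments": {
  "motion": [
    {"delta_pos": [0.13, 0.15, 0], "delta_rot": [0, 0, 0]},
    {"delta_pos": [0, 0, 0], "delta_rot": [0, 0, 0]}
  ]
}}

```text
clock: 15.5
eef_pos: [0.5669, 0.3666, 0.0298]
tool_rot: [1.0, -0.0, -0.002, 0.0]
force: [-5.5, -3.2, 3.4]
width: 0.0162
grasp_force: 59.2
```

Call:
{"name": "jog_arm", "arguments": {
  "motion": [
    {"delta_pos": [0.13, 0.15, 0], "delta_rot": [0, 0, 0]},
    {"delta_pos": [0, 0, 0], "delta_rot": [0, 0, 0]}
  ]
}}

```text
clock: 15.7
eef_pos: [0.5681, 0.3681, 0.0298]
tool_rot: [1.0, -0.0, -0.002, 0.0]
force: [-5.7, -3.9, 3.4]
width: 0.016
grasp_force: 59.3
```

Call:
{"name": "jog_arm", "arguments": {
  "motion": [
    {"delta_pos": [0.13, 0.15, 0], "delta_rot": [0, 0, 0]},
    {"delta_pos": [0, 0, 0], "delta_rot": [0, 0, 0]}
  ]
}}

```text
clock: 15.9
eef_pos: [0.5694, 0.3696, 0.0298]
tool_rot: [1.0, -0.0, -0.002, 0.0]
force: [-6.0, -3.7, 2.6]
width: 0.0164
grasp_force: 59.3
```

Call:
{"name": "jog_arm", "arguments": {
  "motion": [
    {"delta_pos": [-0.13, -0.15, 0], "delta_rot": [0, 0, 0]},
    {"delta_pos": [0, 0, 0], "delta_rot": [0, 0, 0]}
  ]
}}

```text
clock: 16.1
eef_pos: [0.5679, 0.3679, 0.0298]
tool_rot: [1.0, -0.0, -0.002, 0.001]
force: [-6.0, -3.0, 3.2]
width: 0.0158
grasp_force: 59.3
```

Call:
{"name": "jog_arm", "arguments": {
  "motion": [
    {"delta_pos": [-0.07, -0.08, 0], "delta_rot": [0, 0, 0]},
    {"delta_pos": [0, 0, 0], "delta_rot": [0, 0, 0]}
  ]
}}

```text
clock: 16.3
eef_pos: [0.5672, 0.3671, 0.0297]
tool_rot: [1.0, -0.0, -0.002, 0.001]
force: [-5.9, -2.9, 2.8]
width: 0.0161
grasp_force: 59.3
```

Call:
{"name": "jog_arm", "arguments": {
  "motion": [
    {"delta_pos": [-0.06, -0.07, 0], "delta_rot": [0, 0, 0]},
    {"delta_pos": [0, 0, 0], "delta_rot": [0, 0, 0]}
  ]
}}

```text
clock: 16.5
eef_pos: [0.5667, 0.3664, 0.0298]
tool_rot: [1.0, -0.0, -0.002, 0.001]
force: [-6.0, -3.1, 2.9]
width: 0.0167
grasp_force: 59.3
```

Call:
{"name": "jog_arm", "arguments": {
  "motion": [
    {"delta_pos": [-0.06, -0.07, 0], "delta_rot": [0, 0, 0]},
    {"delta_pos": [0, 0, 0], "delta_rot": [0, 0, 0]}
  ]
}}

```text
clock: 16.7
eef_pos: [0.5665, 0.3661, 0.0298]
tool_rot: [1.0, -0.0, -0.001, 0.0]
force: [-5.6, -2.0, 2.1]
width: 0.0163
grasp_force: 59.2
```

Call:
{"name": "jog_arm", "arguments": {
  "motion": [
    {"delta_pos": [-0.06, -0.07, 0], "delta_rot": [0, 0, 0]},
    {"delta_pos": [0, 0, 0], "delta_rot": [0, 0, 0]}
  ]
}}

```text
clock: 16.9
eef_pos: [0.5664, 0.3659, 0.0298]
tool_rot: [1.0, -0.0, -0.001, -0.0]
force: [-4.7, 0.2, -0.5]
width: 0.0165
grasp_force: 59.0
```

Call:
{"name": "jog_arm", "arguments": {
  "motion": [
    {"delta_pos": [-0.11, -0.03, 0], "delta_rot": [0, 0, 0]},
    {"delta_pos": [0, 0, 0], "delta_rot": [0, 0, 0]},
    {"delta_pos": [0, 0, 0], "delta_rot": [0, 0, 0]}
  ]
}}

```text
clock: 17.2
eef_pos: [0.5661, 0.3655, 0.0299]
tool_rot: [1.0, -0.0, 0.0, -0.0]
force: [-0.2, 3.2, -4.3]
width: 0.016
grasp_force: 58.6
```

Call:
{"name": "jog_arm", "arguments": {
  "motion": [
    {"delta_pos": [0, 0.05, 0], "delta_rot": [0, 0, 0]},
    {"delta_pos": [0, 0, 0], "delta_rot": [0, 0, 0]}
  ]
}}

```text
clock: 17.4
eef_pos: [0.5661, 0.3655, 0.0299]
tool_rot: [1.0, -0.0, 0.0, 0.0]
force: [0.7, 2.1, -5.0]
width: 0.0162
grasp_force: 58.5
```

Call:
{"name": "jog_arm", "arguments": {
  "motion": [
    {"delta_pos": [0, 0.03, 0], "delta_rot": [0, 0, 0]},
    {"delta_pos": [0, 0, 0], "delta_rot": [0, 0, 0]},
    {"delta_pos": [0, 0, 0], "delta_rot": [0, 0, 0]},
    {"delta_pos": [0, 0, 0], "delta_rot": [0, 0, 0]}
  ],
  "claw": 0.5
}}

```text
clock: 17.8
eef_pos: [0.5666, 0.366, 0.0313]
tool_rot: [1.0, -0.0, 0.001, -0.0]
force: [-0.2, 0.0, -0.5]
width: 0.0426
grasp_force: 0.0
```

Call:
{"name": "jog_arm", "arguments": {
  "motion": [
    {"delta_pos": [0, 0, 1.5], "delta_rot": [0, 0, 0]},
    {"delta_pos": [0, 0, 3], "delta_rot": [0, 0, 0]},
    {"delta_pos": [0, 0, 4.5], "delta_rot": [0, 0, 0]},
    {"delta_pos": [0, 0, 4.5], "delta_rot": [0, 0, 0]},
    {"delta_pos": [0, 0, 4.5], "delta_rot": [0, 0, 0]},
    {"delta_pos": [0, 0, 4.5], "delta_rot": [0, 0, 0]},
    {"delta_pos": [-1.4, -4.5, 0], "delta_rot": [0, 0, 0]},
    {"delta_pos": [-1.4, -4.5, 0], "delta_rot": [0, 0, 0]}
  ]
}}

```text
clock: 18.6
eef_pos: [0.5388, 0.276, 0.2599]
tool_rot: [1.0, 0.001, 0.003, -0.001]
force: [0.3, -1.4, -0.4]
width: 0.0426
grasp_force: 0.0
```

Call:
{"name": "jog_arm", "arguments": {
  "motion": [
    {"delta_pos": [-1.4, -4.5, 0.5], "delta_rot": [0, 0, 0]},
    {"delta_pos": [-1.4, -4.5, 0], "delta_rot": [0, 0, 0]},
    {"delta_pos": [-1.4, -4.5, 0], "delta_rot": [0, 0, 0]},
    {"delta_pos": [-1.4, -4.5, 0], "delta_rot": [0, 0, 0]},
    {"delta_pos": [-1.4, -4.5, 0], "delta_rot": [0, 0, 0]},
    {"delta_pos": [0, -4.5, 0], "delta_rot": [0, 0, 0]},
    {"delta_pos": [0, -4.5, 0], "delta_rot": [0, 0, 0]}
  ],
  "claw": 0
}}

```text
clock: 19.3
eef_pos: [0.4674, -0.0407, 0.2623]
tool_rot: [1.0, 0.0, 0.002, 0.0]
force: [0.3, -0.9, -0.4]
width: 0.0854
grasp_force: 0.0
```

Run:
```python
from h import *
n="top";im,d=camera(n);cv2.imwrite("pics/top6.png",im[...,::-1])
print(telemetry.get_obs()['eef_pos'])
cv2.imwrite("pics/z6.png",cv2.resize(im[205:275,200:290,::-1],None,fx=8,fy=8,interpolation=cv2.INTER_CUBIC))
```

```text
[ 0.46743353 -0.04658591  0.26216065]
```

View pics/z6.png

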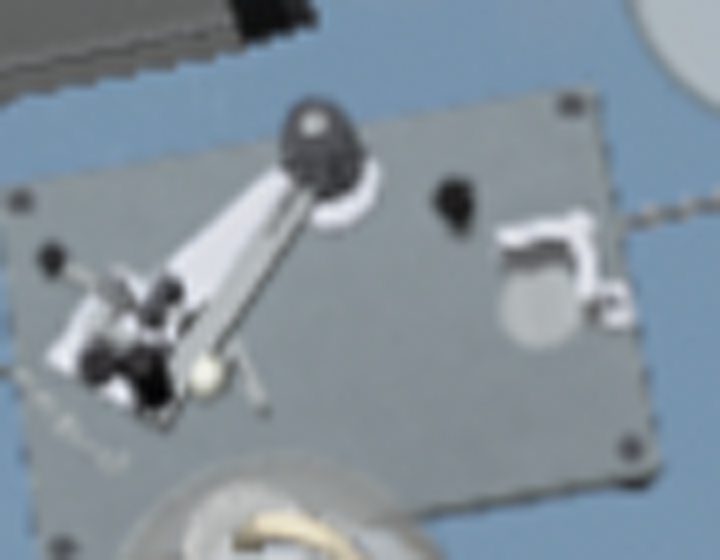

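Call:
{"name": "jog_arm", "arguments": {
  "motion": [
    {"delta_pos": [-0.4, -4.05, 0], "delta_rot": [0, 0, 0]},
    {"delta_pos": [-0.4, -4.05, 0], "delta_rot": [0, 0, 0]},
    {"delta_pos": [-0.4, -4.05, 0], "delta_rot": [0, 0, 0]},
    {"delta_pos": [-0.4, -4.05, 0], "delta_rot": [0, 0, 0]},
    {"delta_pos": [-0.4, -4.05, 0], "delta_rot": [0, 0, 0]},
    {"delta_pos": [0, 0, -4.5], "delta_rot": [0, 0, 0]},
    {"delta_pos": [0, 0, -4.5], "delta_rot": [0, 0, 0]},
    {"delta_pos": [0, 0, -4.5], "delta_rot": [0, 0, 0]}
  ]
}}

```text
clock: 20.15
eef_pos: [0.4485, -0.2424, 0.1258]
tool_rot: [1.0, -0.001, 0.001, 0.001]
force: [-0.2, -0.6, 0.1]
width: 0.0854
grasp_force: 0.0
```

Call:
{"name": "jog_arm", "arguments": {
  "motion": [
    {"delta_pos": [0, 0, -3], "delta_rot": [0, 0, 0]},
    {"delta_pos": [0, 0, -1], "delta_rot": [0, 0, 0]},
    {"delta_pos": [0, 0, 0], "delta_rot": [0, 0, 0]},
    {"delta_pos": [0, 0, 0], "delta_rot": [0, 0, 0]}
  ]
}}

```text
clock: 20.55
eef_pos: [0.4494, -0.2424, 0.0879]
tool_rot: [1.0, -0.0, 0.001, 0.001]
force: [0.1, 0.7, -0.3]
width: 0.0853
grasp_force: 0.0
```

Run:
```python
from h import *
def U(x,y,s=8,ox=200,oy=205):return (x/s+ox-.5+.5/s, y/s+oy-.5+.5/s)
o=telemetry.get_obs();e=o['eef_pos'];print(e,o['force'])
print("disc",onz("top",[U(539,308)],.024),"handle hooked top/bot", proj("top",[(.566,.366,.1),(.566,.366,.058)]),(proj("top",[(.566,.366,.1),(.566,.366,.058)])-[200,205]+.5)*8)
print("wall edges",onz("top",[U(500,240),U(575,218),U(595,300),U(570,232)],.054))
P=onz("top",[U(598,92),U(10,190),U(655,475)],.024);print("corners",P)
t,_=camera("top");s,_=camera("side")
u=proj("top",[(.447,-.249,.05)])[0];w=proj("side",[(.447,-.249,.05)])[0];print(u,w)
def cr(im,c):
    x,y=int(c[0]),int(c[1]);return cv2.resize(im[y-40:y+40,x-32:x+32,::-1],(384,480),interpolation=cv2.INTER_CUBIC)
cv2.imwrite("pics/z7.png",np.hstack([cr(t,u),cr(s,w)]))
```

```text
[ 0.44940168 -0.24241086  0.08789391] [ 0.14220123  0.72209722 -0.26971587]
disc [[0.59322538 0.209216   0.024     ]] handle hooked top/bot [[216.86954368 249.02572131]
 [218.93913473 254.2834362 ]] [[138.95634945 356.20577051]
 [155.51307784 398.26748956]]
wall edges [[0.61218117 0.21998278 0.054     ]
 [0.61650191 0.18857431 0.054     ]
 [0.57891533 0.18582796 0.054     ]
 [0.61065259 0.19146712 0.054     ]]
corners [[0.68677587 0.17115015 0.024     ]
 [0.68588426 0.41977542 0.024     ]
 [0.51183703 0.17345524 0.024     ]]
[414.4940445  257.44548368] [384.67721638 301.74534218]
```

View pics/z7.png

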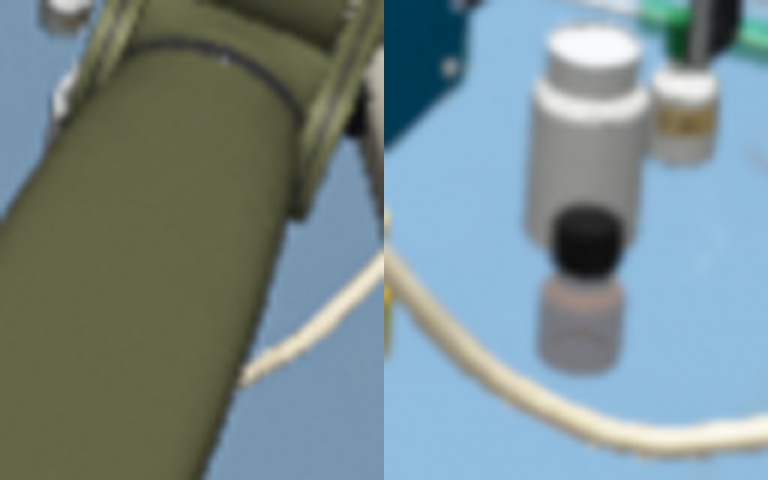

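Call:
{"name": "jog_arm", "arguments": {
  "motion": [
    {"delta_pos": [-0.25, -0.75, 0], "delta_rot": [0, 0, 0]},
    {"delta_pos": [0, 0, -2.5], "delta_rot": [0, 0, 0]},
    {"delta_pos": [0, 0, -2.5], "delta_rot": [0, 0, 0]},
    {"delta_pos": [0, 0, -2.5], "delta_rot": [0, 0, 0]},
    {"delta_pos": [0, 0, -1.4], "delta_rot": [0, 0, 0]},
    {"delta_pos": [0, 0, 0], "delta_rot": [0, 0, 0]},
    {"delta_pos": [0, 0, 0], "delta_rot": [0, 0, 0]}
  ]
}}

```text
clock: 21.35
eef_pos: [0.4461, -0.2498, -0.0026]
tool_rot: [1.0, -0.0, 0.001, 0.0]
force: [0.3, -0.5, 0.7]
width: 0.0856
grasp_force: 0.0
```

Call:
{"name": "jog_arm", "arguments": {
  "motion": [
    {"delta_pos": [0, 0, 0], "delta_rot": [0, 0, 0]},
    {"delta_pos": [0, 0, 0], "delta_rot": [0, 0, 0]},
    {"delta_pos": [0, 0, 0], "delta_rot": [0, 0, 0]},
    {"delta_pos": [0, 0, 0], "delta_rot": [0, 0, 0]},
    {"delta_pos": [0, 0, 0], "delta_rot": [0, 0, 0]}
  ],
  "claw": 0.5
}}

```text
clock: 21.85
eef_pos: [0.4456, -0.2492, -0.0033]
tool_rot: [1.0, -0.0, 0.0, 0.0]
force: [1.1, -0.1, 0.0]
width: 0.0426
grasp_force: 0.0
```

Call:
{"name": "jog_arm", "arguments": {
  "motion": [
    {"delta_pos": [0, 0, 0.1], "delta_rot": [0, 0, 0]},
    {"delta_pos": [0, 0, 0], "delta_rot": [0, 0, 0]},
    {"delta_pos": [0, 0, 0], "delta_rot": [0, 0, 0]},
    {"delta_pos": [0, 0, 0], "delta_rot": [0, 0, 0]}
  ],
  "claw": 1
}}

```text
clock: 22.25
eef_pos: [0.4455, -0.2491, -0.0025]
tool_rot: [1.0, -0.0, 0.0, -0.0]
force: [-0.4, -0.4, 1.1]
width: 0.031
grasp_force: 59.4
```

Call:
{"name": "jog_arm", "arguments": {
  "motion": [
    {"delta_pos": [0, 0, 1], "delta_rot": [0, 0, 0]},
    {"delta_pos": [0, 0, 2.5], "delta_rot": [0, 0, 0]},
    {"delta_pos": [0, 0, 4.5], "delta_rot": [0, 0, 0]},
    {"delta_pos": [0, 0, 4.5], "delta_rot": [0, 0, 0]},
    {"delta_pos": [0, 0, 4.5], "delta_rot": [0, 0, 0]},
    {"delta_pos": [0, 0, 4.5], "delta_rot": [0, 0, 0]},
    {"delta_pos": [0, 0, 4.5], "delta_rot": [0, 0, 0]},
    {"delta_pos": [0, 0, 3.5], "delta_rot": [0, 0, 0]}
  ]
}}

```text
clock: 23.05
eef_pos: [0.4457, -0.2492, 0.2965]
tool_rot: [1.0, -0.0, 0.002, 0.001]
force: [-0.4, -0.2, -1.0]
width: 0.0307
grasp_force: 59.4
```

Call:
{"name": "jog_arm", "arguments": {
  "motion": [
    {"delta_pos": [0, 0, 0.5], "delta_rot": [0, 0, 0]},
    {"delta_pos": [0.1, 2.5, 0], "delta_rot": [0, 0, 0]},
    {"delta_pos": [0.2, 4.2, 0], "delta_rot": [0, 0, 0]},
    {"delta_pos": [0.2, 4.2, 0], "delta_rot": [0, 0, 0]},
    {"delta_pos": [0.2, 4.2, 0], "delta_rot": [0, 0, 0]},
    {"delta_pos": [0.2, 4.2, 0], "delta_rot": [0, 0, 0]},
    {"delta_pos": [0.2, 4.2, 0], "delta_rot": [0, 0, 0]},
    {"delta_pos": [0.2, 4.2, 0], "delta_rot": [0, 0, 0]}
  ]
}}

```text
clock: 23.85
eef_pos: [0.4576, 0.0296, 0.2965]
tool_rot: [1.0, -0.0, -0.001, -0.0]
force: [0.8, 0.3, -0.5]
width: 0.0311
grasp_force: 59.5
```

Call:
{"name": "jog_arm", "arguments": {
  "motion": [
    {"delta_pos": [0, 2, 0], "delta_rot": [0, 0, 0]},
    {"delta_pos": [0, 0, 0], "delta_rot": [0, 0, 0]},
    {"delta_pos": [0, 0, 0], "delta_rot": [0, 0, 0]}
  ]
}}

```text
clock: 24.15
eef_pos: [0.458, 0.0478, 0.2966]
tool_rot: [1.0, 0.0, -0.001, 0.0]
force: [0.8, 0.6, -0.9]
width: 0.0312
grasp_force: 59.6
```

Call:
{"name": "jog_arm", "arguments": {
  "motion": [
    {"delta_pos": [2.0, 2.9, 0], "delta_rot": [0, 0, 0]},
    {"delta_pos": [2.0, 2.9, 0], "delta_rot": [0, 0, 0]},
    {"delta_pos": [2.0, 2.9, 0], "delta_rot": [0, 0, 0]},
    {"delta_pos": [2.0, 2.9, 0], "delta_rot": [0, 0, 0]},
    {"delta_pos": [2.0, 2.9, 0], "delta_rot": [0, 0, 0]},
    {"delta_pos": [2.2, 2.9, 0], "delta_rot": [0, 0, 0]},
    {"delta_pos": [0, 0, -3], "delta_rot": [0, 0, 0]},
    {"delta_pos": [0, 0, -4], "delta_rot": [0, 0, 0]}
  ]
}}

```text
clock: 24.95
eef_pos: [0.5831, 0.2214, 0.2289]
tool_rot: [1.0, -0.001, 0.002, -0.0]
force: [0.6, 0.6, -1.1]
width: 0.0312
grasp_force: 59.7
```

Call:
{"name": "jog_arm", "arguments": {
  "motion": [
    {"delta_pos": [0, 0, -4], "delta_rot": [0, 0, 0]},
    {"delta_pos": [0, 0, -4], "delta_rot": [0, 0, 0]},
    {"delta_pos": [0, 0, -4], "delta_rot": [0, 0, 0]},
    {"delta_pos": [0, 0, -3], "delta_rot": [0, 0, 0]},
    {"delta_pos": [0, 0, 0], "delta_rot": [0, 0, 0]},
    {"delta_pos": [0, 0, 0], "delta_rot": [0, 0, 0]}
  ]
}}

```text
clock: 25.55
eef_pos: [0.5807, 0.2206, 0.0773]
tool_rot: [1.0, -0.001, -0.001, 0.0]
force: [0.1, 0.0, -0.7]
width: 0.0306
grasp_force: 59.7
```

Call:
{"name": "jog_arm", "arguments": {
  "motion": [
    {"delta_pos": [0, 0, -2.5], "delta_rot": [0, 0, 0]},
    {"delta_pos": [0, 0, -2], "delta_rot": [0, 0, 0]},
    {"delta_pos": [0, 0, -0.7], "delta_rot": [0, 0, 0]},
    {"delta_pos": [0, 0, 0], "delta_rot": [0, 0, 0]},
    {"delta_pos": [0, 0, 0], "delta_rot": [0, 0, 0]}
  ]
}}

```text
clock: 26.05
eef_pos: [0.5821, 0.2222, 0.0277]
tool_rot: [1.0, -0.0, 0.002, -0.0]
force: [-1.7, 0.4, -1.7]
width: 0.0307
grasp_force: 59.6
```

Call:
{"name": "jog_arm", "arguments": {
  "motion": [
    {"delta_pos": [0, 0, -0.1], "delta_rot": [0, 0, 0]},
    {"delta_pos": [0, 0, -0.1], "delta_rot": [0, 0, 0]},
    {"delta_pos": [0, 0, 0], "delta_rot": [0, 0, 0]},
    {"delta_pos": [0, 0, 0], "delta_rot": [0, 0, 0]}
  ]
}}

```text
clock: 26.45
eef_pos: [0.5806, 0.2219, 0.0236]
tool_rot: [1.0, -0.0, 0.0, -0.0]
force: [-0.1, -0.1, -0.7]
width: 0.0308
grasp_force: 59.6
```

Just above the table. Now feel for the −y wall, then +x, in small steps at about 2 mm clearance.

Call:
{"name": "jog_arm", "arguments": {
  "motion": [
    {"delta_pos": [0, -0.3, 0], "delta_rot": [0, 0, 0]},
    {"delta_pos": [0, -0.3, 0], "delta_rot": [0, 0, 0]},
    {"delta_pos": [0, -0.2, 0], "delta_rot": [0, 0, 0]},
    {"delta_pos": [0, -0.1, 0], "delta_rot": [0, 0, 0]},
    {"delta_pos": [0, 0, 0], "delta_rot": [0, 0, 0]},
    {"delta_pos": [0, 0, 0], "delta_rot": [0, 0, 0]}
  ]
}}

```text
clock: 27.05
eef_pos: [0.5805, 0.2129, 0.0234]
tool_rot: [1.0, -0.0, 0.0, -0.0]
force: [-0.4, 0.6, -0.6]
width: 0.0308
grasp_force: 59.6
```

Call:
{"name": "jog_arm", "arguments": {
  "motion": [
    {"delta_pos": [0, -0.1, 0], "delta_rot": [0, 0, 0]},
    {"delta_pos": [0, -0.1, 0], "delta_rot": [0, 0, 0]},
    {"delta_pos": [0, 0, 0], "delta_rot": [0, 0, 0]}
  ]
}}

```text
clock: 27.35
eef_pos: [0.5805, 0.2108, 0.0234]
tool_rot: [1.0, -0.0, -0.0, 0.0]
force: [0.6, 0.4, -0.2]
width: 0.0311
grasp_force: 59.6
```

Call:
{"name": "jog_arm", "arguments": {
  "motion": [
    {"delta_pos": [0, -0.1, 0], "delta_rot": [0, 0, 0]},
    {"delta_pos": [0, 0, 0], "delta_rot": [0, 0, 0]}
  ]
}}

```text
clock: 27.55
eef_pos: [0.5805, 0.2098, 0.0234]
tool_rot: [1.0, -0.0, -0.0, 0.0]
force: [0.1, 0.3, -1.5]
width: 0.0307
grasp_force: 59.6
```

Call:
{"name": "jog_arm", "arguments": {
  "motion": [
    {"delta_pos": [0, -0.1, 0], "delta_rot": [0, 0, 0]},
    {"delta_pos": [0, 0, 0], "delta_rot": [0, 0, 0]}
  ]
}}

```text
clock: 27.75
eef_pos: [0.5805, 0.2088, 0.0234]
tool_rot: [1.0, -0.0, -0.0, 0.0]
force: [0.7, -0.2, -0.4]
width: 0.031
grasp_force: 59.6
```

Call:
{"name": "jog_arm", "arguments": {
  "motion": [
    {"delta_pos": [0, -0.1, 0], "delta_rot": [0, 0, 0]},
    {"delta_pos": [0, 0, 0], "delta_rot": [0, 0, 0]}
  ]
}}

```text
clock: 27.95
eef_pos: [0.5805, 0.2078, 0.0234]
tool_rot: [1.0, -0.0, 0.0, 0.0]
force: [0.2, 0.2, -0.4]
width: 0.031
grasp_force: 59.6
```

Call:
{"name": "jog_arm", "arguments": {
  "motion": [
    {"delta_pos": [0, -0.1, 0], "delta_rot": [0, 0, 0]},
    {"delta_pos": [0, 0, 0], "delta_rot": [0, 0, 0]}
  ]
}}

```text
clock: 28.15
eef_pos: [0.5805, 0.2075, 0.0235]
tool_rot: [1.0, -0.0, 0.0, -0.001]
force: [-0.0, 3.1, -1.7]
width: 0.0313
grasp_force: 59.7
```

Call:
{"name": "jog_arm", "arguments": {
  "motion": [
    {"delta_pos": [0, -0.1, 0], "delta_rot": [0, 0, 0]},
    {"delta_pos": [0, 0, 0], "delta_rot": [0, 0, 0]}
  ]
}}

```text
clock: 28.35
eef_pos: [0.5805, 0.2074, 0.0235]
tool_rot: [1.0, -0.0, 0.0, -0.001]
force: [0.9, 6.1, -1.2]
width: 0.0308
grasp_force: 59.6
```

Call:
{"name": "jog_arm", "arguments": {
  "motion": [
    {"delta_pos": [0.3, 0.2, 0], "delta_rot": [0, 0, 0]},
    {"delta_pos": [0.3, 0, 0], "delta_rot": [0, 0, 0]},
    {"delta_pos": [0.2, 0, 0], "delta_rot": [0, 0, 0]},
    {"delta_pos": [0, 0, 0], "delta_rot": [0, 0, 0]}
  ]
}}

```text
clock: 28.75
eef_pos: [0.5889, 0.2076, 0.0234]
tool_rot: [1.0, -0.0, 0.0, 0.0]
force: [0.2, 0.6, -1.2]
width: 0.0309
grasp_force: 59.8
```

Call:
{"name": "jog_arm", "arguments": {
  "motion": [
    {"delta_pos": [0.1, 0, 0], "delta_rot": [0, 0, 0]},
    {"delta_pos": [0.1, 0, 0], "delta_rot": [0, 0, 0]},
    {"delta_pos": [0, 0, 0], "delta_rot": [0, 0, 0]}
  ]
}}

```text
clock: 29.05
eef_pos: [0.5902, 0.2077, 0.0234]
tool_rot: [1.0, -0.0, -0.0, 0.0]
force: [-2.1, -0.6, 1.4]
width: 0.0308
grasp_force: 59.9
```

Call:
{"name": "jog_arm", "arguments": {
  "motion": [
    {"delta_pos": [0.1, 0, 0], "delta_rot": [0, 0, 0]},
    {"delta_pos": [0, 0, 0], "delta_rot": [0, 0, 0]}
  ]
}}

```text
clock: 29.25
eef_pos: [0.5903, 0.2077, 0.0233]
tool_rot: [1.0, -0.0, -0.002, 0.0]
force: [-4.3, -1.4, 3.4]
width: 0.0307
grasp_force: 60.2
```

Call:
{"name": "jog_arm", "arguments": {
  "motion": [
    {"delta_pos": [0.1, 0, 0], "delta_rot": [0, 0, 0]},
    {"delta_pos": [0, 0, 0], "delta_rot": [0, 0, 0]}
  ]
}}

```text
clock: 29.45
eef_pos: [0.5903, 0.2077, 0.0233]
tool_rot: [1.0, -0.0, -0.003, 0.0]
force: [-7.7, -1.0, 5.9]
width: 0.0309
grasp_force: 60.5
```

Call:
{"name": "jog_arm", "arguments": {
  "motion": [
    {"delta_pos": [-0.22, 0, 0], "delta_rot": [0, 0, 0]},
    {"delta_pos": [0, 0, -0.1], "delta_rot": [0, 0, 0]},
    {"delta_pos": [0, 0, 0], "delta_rot": [0, 0, 0]}
  ]
}}

```text
clock: 29.75
eef_pos: [0.5902, 0.2079, 0.0223]
tool_rot: [1.0, -0.0, -0.0, -0.0]
force: [-2.0, -0.7, -0.3]
width: 0.0311
grasp_force: 59.9
```

Call:
{"name": "jog_arm", "arguments": {
  "motion": [
    {"delta_pos": [0, 0, -0.1], "delta_rot": [0, 0, 0]},
    {"delta_pos": [0, 0, 0], "delta_rot": [0, 0, 0]}
  ]
}}

```text
clock: 29.95
eef_pos: [0.5903, 0.2079, 0.0215]
tool_rot: [1.0, -0.0, -0.0, -0.0]
force: [-2.8, -0.2, 1.5]
width: 0.0312
grasp_force: 60.2
```

Call:
{"name": "jog_arm", "arguments": {
  "motion": [
    {"delta_pos": [0, 0, -0.05], "delta_rot": [0, 0, 0]},
    {"delta_pos": [0, 0, 0], "delta_rot": [0, 0, 0]}
  ]
}}

```text
clock: 30.15
eef_pos: [0.5903, 0.208, 0.0215]
tool_rot: [1.0, -0.0, -0.0, -0.0]
force: [-3.8, 0.5, 4.8]
width: 0.0309
grasp_force: 60.3
```

Call:
{"name": "jog_arm", "arguments": {
  "motion": [
    {"delta_pos": [-0.03, -0.1, 0.04], "delta_rot": [0, 0, 0]},
    {"delta_pos": [0, 0, 0], "delta_rot": [0, 0, 0]}
  ]
}}

```text
clock: 30.35
eef_pos: [0.5903, 0.2075, 0.0215]
tool_rot: [1.0, -0.0, 0.0, -0.001]
force: [-1.7, 2.4, 2.0]
width: 0.0307
grasp_force: 60.1
```

Call:
{"name": "jog_arm", "arguments": {
  "motion": [
    {"delta_pos": [0, -0.05, 0], "delta_rot": [0, 0, 0]},
    {"delta_pos": [0, 0, 0], "delta_rot": [0, 0, 0]}
  ]
}}

```text
clock: 30.55
eef_pos: [0.5903, 0.2075, 0.0215]
tool_rot: [1.0, -0.0, 0.0, -0.001]
force: [-2.2, 5.8, 1.6]
width: 0.031
grasp_force: 60.1
```

Call:
{"name": "jog_arm", "arguments": {
  "motion": [
    {"delta_pos": [0, 0, 0], "delta_rot": [0, 0, 0]},
    {"delta_pos": [0, 0, 0], "delta_rot": [0, 0, 0]},
    {"delta_pos": [0, 0, 0], "delta_rot": [0, 0, 0]},
    {"delta_pos": [0, 0, 0], "delta_rot": [0, 0, 0]}
  ],
  "claw": 0.5
}}

```text
clock: 30.95
eef_pos: [0.5902, 0.206, 0.0212]
tool_rot: [1.0, -0.0, 0.0, 0.0]
force: [0.1, 0.8, -0.4]
width: 0.0424
grasp_force: 0.0
```

Run:
```python
from h import *
o=telemetry.get_obs();print(o['eef_pos'],o['force'],o['torque'])
```

```text
[0.59015234 0.20600475 0.02119744] [ 0.13296567  0.83250011 -0.38007879] [-0.05256022 -0.03534495 -0.00561951]
```

Call:
{"name": "jog_arm", "arguments": {
  "motion": [
    {"delta_pos": [0, 0.15, 0], "delta_rot": [0, 0, 0]},
    {"delta_pos": [0, 0, 1], "delta_rot": [0, 0, 0]},
    {"delta_pos": [0, 0, 2.5], "delta_rot": [0, 0, 0]},
    {"delta_pos": [0, 0, 4.5], "delta_rot": [0, 0, 0]},
    {"delta_pos": [0, 0, 4.5], "delta_rot": [0, 0, 0]},
    {"delta_pos": [0, 0, 4.5], "delta_rot": [0, 0, 0]},
    {"delta_pos": [0, 0, 4.5], "delta_rot": [0, 0, 0]},
    {"delta_pos": [0, 0, 3], "delta_rot": [0, 0, 0]}
  ]
}}

```text
clock: 31.75
eef_pos: [0.591, 0.2082, 0.272]
tool_rot: [1.0, -0.0, 0.003, -0.001]
force: [0.6, 0.4, 0.1]
width: 0.0427
grasp_force: 0.0
```

Call:
{"name": "jog_arm", "arguments": {
  "motion": [
    {"delta_pos": [-2.5, -3.5, 0], "delta_rot": [0, 0, 0]},
    {"delta_pos": [-2.5, -3.5, 0], "delta_rot": [0, 0, 0]},
    {"delta_pos": [-2.5, -3.5, 0], "delta_rot": [0, 0, 0]},
    {"delta_pos": [-2.5, -3.5, 0], "delta_rot": [0, 0, 0]},
    {"delta_pos": [-2.5, -3.5, 0], "delta_rot": [0, 0, 0]},
    {"delta_pos": [0, -4, 0], "delta_rot": [0, 0, 0]},
    {"delta_pos": [0, 0, 0], "delta_rot": [0, 0, 0]}
  ]
}}

```text
clock: 32.45
eef_pos: [0.4644, -0.0104, 0.2675]
tool_rot: [1.0, -0.003, 0.001, 0.001]
force: [-0.1, 0.4, 0.3]
width: 0.0426
grasp_force: 0.0
```

Run:
```python
from h import *
n="top";im,d=camera(n)
cv2.imwrite("pics/z8.png",cv2.resize(im[205:275,200:290,::-1],None,fx=8,fy=8,interpolation=cv2.INTER_CUBIC))
o=telemetry.get_obs();print(o['eef_pos'],o['force'])
for p in[(.590,.2075,.024),(.590,.2075,.084)]:print((proj(n,[p])[0]-[200,205]+.5)*8)
```

```text
[ 0.46475767 -0.00872197  0.26738283] [ 0.64332236  0.0965808  -0.61382302]
[544.74304987 314.90156907]
[532.12988632 253.36812287]
```

View pics/z8.png

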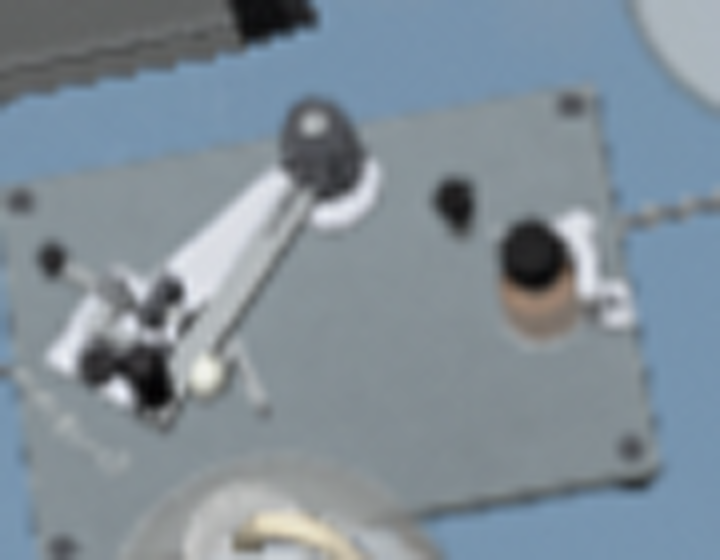

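The picture shows the vial upright in the corner, its cap at (533,257), and the hammer still hooked, its handle at (150,380). The gripper is clear of everything, so I'm handing in.

```bash
python3 -c "
from h import *
print(ticket.job_done())"
```

```text
the job is handed in; nothing more can be done
None
```

The hammer is drawn and held by its catch hook, and the brown vial stands upright in the corner rest against both walls. I handed the job in at about 32.5 s of the 72 s allowed; no verdict came back.

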